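# Fetch the specimen dish from behind the reagent bottles

### The job

I need the small covered specimen dish at the back of the bottle tray, but the three reagent bottles round it leave no room to reach it: first stand all three of them in the steel tray, then take the dish out, keep it level, and set it down in the middle of the light base's round window. Then put every bottle back upright on its own mat, where it stood before, never tipping a bottle over and leaving the slide box, the eyepiece and the objective can alone.

Things in the scene. Friction and masses are not known exactly. Their poses are not given: they have to be found in the camera images.
- tall_bottle_center (a point): Tall round amber glass reagent bottle with a narrow black screw cap; loose, about 200 g. Body 50 mm in diameter from the foot up to 104 mm, then a sloping shoulder; cap 32 mm in diameter, from 123 to 145 mm above the foot; 145 mm tall in all. The point is on its axis half-way up (72.5 mm above the foot); z points up.
- wide_jar_center (a point): Short round amber glass wide-mouthed jar with a broad black screw cap; loose, about 220 g. Body 54 mm in diameter up to 88 mm, cap 47 mm in diameter from 96 to 116 mm above the foot; 116 mm tall in all. The point is on its axis half-way up (58 mm above the foot); z points up.
- square_bottle_center (a point): Square amber glass reagent bottle with a black screw cap; loose, about 210 g. Body 46 x 46 mm (sides along its x and y) up to 96 mm, cap 36 mm in diameter from 110 to 130 mm above the foot; 130 mm tall in all. The point is on its axis half-way up (65 mm above the foot); z points up.
- dish_center (a point): Small round covered specimen dish, clear lid, white floor, small green specimen showing through the lid; one rigid loose piece, about 50 g, 20 mm high, 52 mm in diameter over the lid (its side spans 7 to 20 mm above the underside; 49 mm below that). At the start it lies at the back of the bottle tray, a few mm from each of the bottles. The point is on its axis, 10 mm above the underside; z up.
- bottle_tray: Fixed grey open tray, 156 (its x) x 204 mm (y); walls 4 mm thick, 18 mm high; flat floor 4 mm above the bench. Three bottle places marked by flush black rubber discs 62 mm across: front (x = -33, y = 0 mm), left (+7, +59) and right (+7, -59), one bottle on each at the start. The dish lies between them at the back, about x = +25, y = 0. Origin: centre of underside, on the bench; x to the back, z up.
- steel_tray: Empty square stainless-steel tray, fixed to the bench, for setting things aside: 200 x 200 mm, rim 3 mm thick and 16 mm high, flat floor 3 mm above the bench; to the left or right of the robot. Origin: centre of the underside, on the bench; x and y along its sides, z up.
- window (a point): Flat white transmitted-light base of a stereo microscope, fixed to the bench, 190 x 190 mm and 39 mm high, with a round white opal window 92 mm in diameter in the middle of its top, inside a black bezel ring 108 mm across, all level; to the left or right of the robot. The point is the centre of the window, on its surface, 39 mm above the bench; x and y along the sides, z up.
- slide_box_center (a point): Bystander, to be left alone: closed wooden microscope-slide box, 83 x 98 x 32 mm, loose on the bench before the bottle tray. The point is its centre, 16 mm up.
- objective_can_center (a point): Bystander, to be left alone: round clear storage can with a black cap, 40 mm in diameter, 62 mm tall, standing beside the bottle tray. The point is its centre, 31 mm up.
- eyepiece_center (a point): Bystander, to be left alone: black microscope eyepiece standing on its 23 mm metal tube, head 38 mm in diameter, 50 mm tall, on the other side of the bottle tray from the can. The point is its centre, 25 mm up.
Things that resemble listed ones, but are neither listed nor needed, are in the scene too. What is shaped like the part that bears square_bottle_center but yellow is not meant.

How it is judged:
On the way, in this order (a step that is already met when the one before it is completed fails the run):
1. all three bottles stand released and upright on the floor of the steel tray (x of tall_bottle_center in the frame of steel_tray between -0.078 and 0.078 m and y of tall_bottle_center in the frame of steel_tray between -0.078 and 0.078 m and z of tall_bottle_center in the frame of steel_tray between 0.0715 and 0.0795 m and linear speed of each of tall_bottle, wide_jar, square_bottle below 0.02 m/s and angle between each of tall_bottle_center, wide_jar_center, square_bottle_center's own z axis and vertical below 0.09 rad and contact force between each of tall_bottle, wide_jar, square_bottle and the fingers below 0.05 N and x of wide_jar_center in the frame of steel_tray between -0.078 and 0.078 m and y of wide_jar_center in the frame of steel_tray between -0.078 and 0.078 m and z of wide_jar_center in the frame of steel_tray between 0.057 and 0.065 m and x of square_bottle_center in the frame of steel_tray between -0.078 and 0.078 m and y of square_bottle_center in the frame of steel_tray between -0.078 and 0.078 m and z of square_bottle_center in the frame of steel_tray between 0.064 and 0.072 m), for 0.2 s.
2. the dish lies flat and released in the middle of the light base's window (horizontal distance between dish_center and window below 0.012 m and z of dish_center in the frame of window between 0.006 and 0.014 m and linear speed of dish below 0.02 m/s and angle between dish_center's own z axis and vertical below 0.09 rad and contact force between dish and the fingers below 0.05 N), for 0.2 s.
3. all three bottles stand released and upright again where each stood at the start (distance of each of tall_bottle_center, wide_jar_center, square_bottle_center from where it was at the start of the episode below 0.015 m and linear speed of each of tall_bottle, wide_jar, square_bottle below 0.02 m/s and angle between each of tall_bottle_center, wide_jar_center, square_bottle_center's own z axis and vertical below 0.09 rad and contact force between each of tall_bottle, wide_jar, square_bottle and the fingers below 0.05 N), for 0.2 s.
At the end, for the whole second after the job is handed in: The dish lies flat, released and still on the light base, within 12 mm of the window's centre. Each bottle stands upright (within 5 degrees), released and still, within 15 mm of where it stood at the start. Slide box, objective can and eyepiece are within 15 mm of where they were (all of step 2 and all of step 3 and distance of each of slide_box_center, objective_can_center, eyepiece_center from where it was at the start of the episode below 0.015 m); the robot touches nothing.
It fails at once if the dish is tilted by more than 20 degrees (angle between dish_center's own z axis and vertical above 0.35 rad).
It fails at once if a bottle is tipped by more than 35 degrees (angle between any of tall_bottle_center, wide_jar_center, square_bottle_center's own z axis and vertical above 0.61 rad).
It fails at once if the slide box, objective can or eyepiece is moved by more than 15 mm (distance of any of slide_box_center, objective_can_center, eyepiece_center from where it was at the start of the episode above 0.015 m).
It also fails if it takes over 141 s, if anything falls off the work surface, if the arm or the gripper's body presses on something with over 40 N, if the wrist force passes 120 N, or if a joint passes its speed limit or range.

### The arm

A 7-joint arm with a two-finger parallel gripper is mounted at the origin on the work surface. World frame = base frame: x ahead of the robot, y to its left, z up, the work surface at z = 0. Lengths are in m, angles in rad, forces in N, time in s.
With the tool pointing down it reaches from about 0.4 to 0.875 m from the base axis. Payload 6.5 kg.
Tool frame: the origin (TCP) lies between the finger pads; the fingertips stand 25 mm ahead of it and the grasp point (between the pads) lies 6 mm ahead of it; z points along the fingers, y is the line along which they close (so a half turn about z gives the same grasp; the last joint's range is limited). The gripper opens to 85 mm and grips with 20 to 120 N. Pads are 22 mm wide; open, the fingers measure 114 mm over their backs; the gripper's body (76 mm by 85 mm) begins 54 mm behind the grasp point. The pads swing forward as they close: fully open they stand 13 mm farther back than shut.
Start: joints at [1.232, 0.536, -0.004, 1.538, 0.003, 1.067, -0.071], TCP at [0.175, -0.626, 0.256] pointing down, gripper open.
Joint ranges: [-2.7, 2.7], [-0.37, 2.16], [-1.27, 1.26], [0.24, 2.4], [-1.31, 4.45], [0.19, 1.91], [-2.76, 2.76]. Speed limits (rad/s): [2.39, 2.39, 3.14, 3.14, 3.14, 3.14, 3.14].

### API

Orientations are given as a rotation vector (axis times angle).
In Python, from bench import manip gives the robot as it stands. The module is installed in compiled form; this text tells all that it offers.
- The arm moves only by the tool step_arm, never from a script. Its argument "commands" is a list of rows, each an object of numbers: "grip": the opening, from 0 (shut) to 1 (fully open); "x", "y", "z": the shift along the tool's x, y, z in cm; "yaw": the turn about the tool's z in degrees. A call has exactly 8 rows; each row shifts and turns the commanded pose from where the row before left it, along the tool's axes as they then stand; what a row does not reach is not made up. A row lasts 1/12 s, in which the tool goes at most 41.7 mm and 7.16 degrees, less where a joint would pass 70% of its speed; a pose out of reach is approached as far as the arm can. A call is refused whole if a number of a shift passes 4.17 or a number of a turn 7.16, either way. A call with a gripper value outside its range is refused whole. The fingers move at their own pace and stop on an object; "squeeze" is the grip in N (left out, the last holds). Time passes only in rows, so rows that do not move let the fingers close, or fill a call up. It gives the time, the measured TCP pose, the force, the opening and the grip force at its end, in the units of the state.
- manip.read_state(): the state, without advancing time (a new reading comes with each control period).
- manip.snapshot(name): name is "side" or "top" or "wrist"; returns a dict with "image" (400x640x3 uint8, blue, green, red), "K" (3x3 intrinsics, pixels), "extrinsics" (4x4, takes a point from camera to world coordinates); the wrist camera has in their place "T_tool_cam" (4x4, takes a point from camera to tool coordinates, whose origin is the TCP and whose axes are the flange's). Camera axes: x right, y up, looking along -z (the intrinsics and any distortion apply to the point x, -y, -z); pixel columns grow to the right and rows downward; lengths in m; the calibration is good to about 2 mm. A picture is of the moment at which its call begins: read the wrist's pose just before it. There is no depth.
- manip.sign_off(): hands the job in; it is judged then, once.
The state is a dict: "time": time; "q": joint angles; "qvel": joint speeds; "joint_efforts": joint torques, N m; "tcp_pos": TCP position; "eef_rot": TCP orientation; "contact_force": force on the tool from outside, world axes, zero at the start; "wrist_torque": the same for the moment, N m; "width": opening from 0.0 (shut) to 1.0 (fully open); "finger_force": force on a finger pad.
Only numpy, scipy, OpenCV 4.12 (cv2) and the standard library are available. Lean on these libraries where they do the work, as an engineer would, in place of code of your own. Each camera call takes 0.05 s, during which the arm holds its last target. There are 200 camera calls.

## Working session

There is one attempt and no reset: what is moved stays moved. The work goes in short steps, Python scripts to look and compute and a tool call to move; the robot and the scene stay as the last step left them, time stands still between calls to the robot, and variables do not carry over. Pictures are saved under pics/ and viewed, at most 14 in all, crops included, and the job is handed in when it is done.

Besides the shell and the picture viewer there is one more tool, called after "Call:" in YAML: its name, and indented under it one key for each argument. step_arm: Moves the arm, as the interface text tells. Its arguments: {"type":"object","properties":{"commands":{"type":"array"},"squeeze":{"type":"number"}},"required":["commands"]}

```bash
mkdir -p pics; python3 - <<'E'
from bench import manip
import cv2,pickle
s=manip.read_state();print(s['time'],s['tcp_pos'],s['eef_rot'],s['width'])
d={}
for n in("top","side"):
    d[n]=manip.snapshot(n);cv2.imwrite(f"pics/{n}0.png",d[n]["image"]);print(n,d[n]["K"].tolist(),d[n]["extrinsics"].round(4).tolist(),[k for k in d[n]])
w=manip.snapshot("wrist");d['wrist']=w;print(w["K"].tolist(),w["T_tool_cam"].round(4).tolist())
pickle.dump(d,open("d0.pkl","wb"))
E
```

```text
0.0 [ 0.17497663 -0.62539482  0.25538626] [-3.11068146e+00 -4.27075062e-01  5.29208856e-04] 1.0010041669709921
top [[378.06614513410136, 0.0, 321.6055394751536], [0.0, 378.06614513410136, 200.98796512799694], [0.0, 0.0, 1.0]] [[0.0182, 0.983, -0.1826, 0.4372], [-0.9997, 0.0205, 0.0108, 0.0039], [0.0143, 0.1823, 0.9831, 0.885], [0.0, 0.0, 0.0, 1.0]] ['image', 'K', 'extrinsics']
side [[467.6432462395764, 0.0, 318.59627015995073], [0.0, 467.6432462395764, 198.53999743820034], [0.0, 0.0, 1.0]] [[-0.815, 0.4368, -0.3807, 0.1595], [-0.5794, -0.6071, 0.5438, 0.6144], [0.0064, 0.6638, 0.7479, 0.9099], [0.0, 0.0, 0.0, 1.0]] ['image', 'K', 'extrinsics']
[[336.3114416082667, 0.0, 318.1674209442397], [0.0, 336.3114416082667, 200.0715756460641], [0.0, 0.0, 1.0]] [[-0.0005, 0.9602, 0.2792, 0.0703], [1.0, 0.0005, 0.0001, -0.0016], [-0.0001, 0.2792, -0.9602, -0.1174], [0.0, 0.0, 0.0, 1.0]]
```

View pics/top0.png

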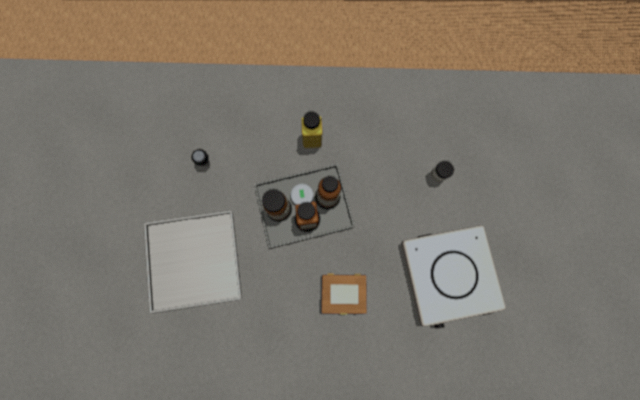

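View pics/side0.png

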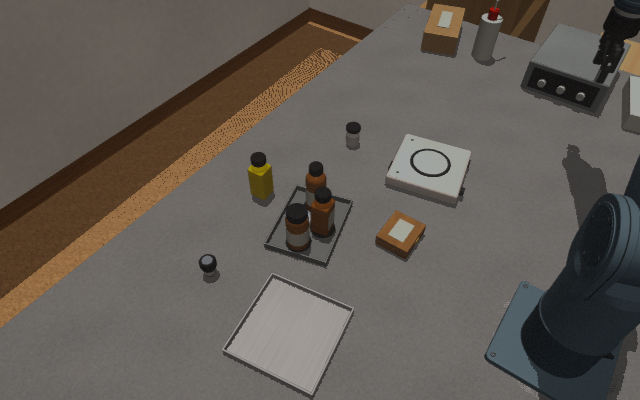

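Top view: the steel tray is at (193,262), bottle tray at (304,207) and light base at (454,275). Wide jar at (276,205), front bottle at (307,217), right bottle at (329,190), dish at (302,194). The yellow square bottle at (312,130) is a decoy. I'll enlarge these.

```bash
python3 - <<'E'
import cv2,pickle
d=pickle.load(open("d0.pkl","rb"));t=d['top']['image'];s=d['side']['image']
c=cv2.resize(t[160:255,240:367],(762,570),interpolation=cv2.INTER_CUBIC);cv2.imwrite("pics/c1.png",cv2.convertScaleAbs(c,alpha=1.6,beta=15))
c=cv2.resize(s[145:270,245:405],(768,600),interpolation=cv2.INTER_CUBIC);cv2.imwrite("pics/c2.png",cv2.convertScaleAbs(c,alpha=1.6,beta=15))
a=cv2.resize(t[205:320,140:250],(385,402),interpolation=cv2.INTER_CUBIC);b=cv2.resize(t[220:335,400:510],(385,402),interpolation=cv2.INTER_CUBIC)
cv2.imwrite("pics/c3.png",cv2.hconcat([a,b]))
E
```

```text
(no output)
```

View pics/c1.png

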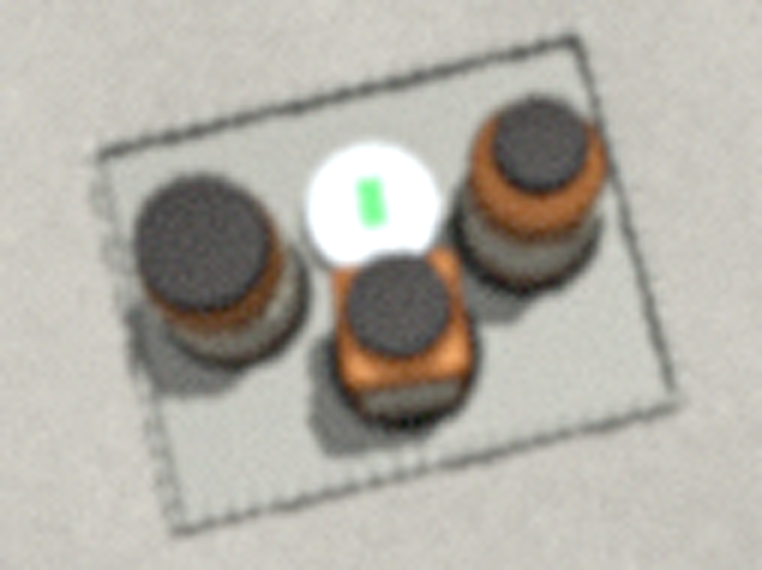

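View pics/c2.png

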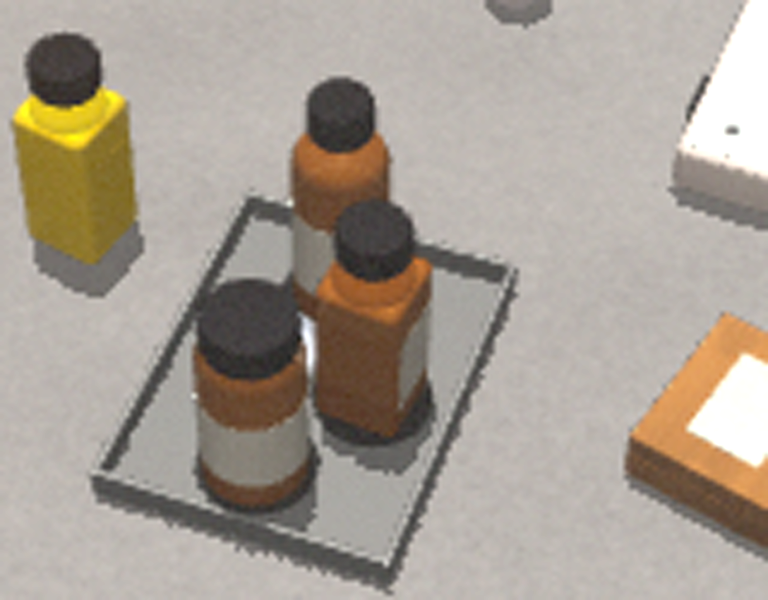

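View pics/c3.png

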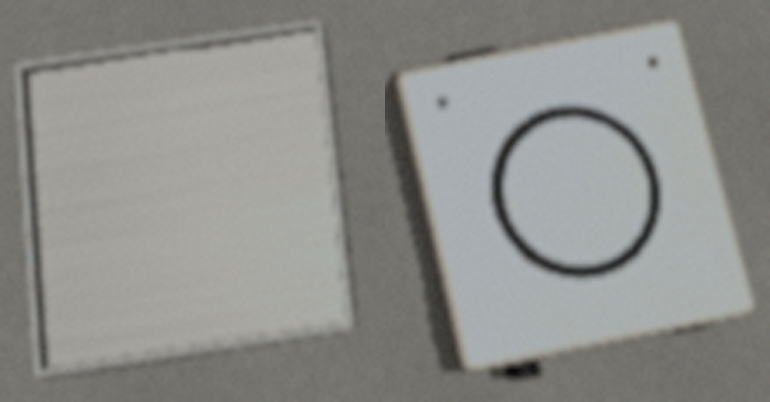

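The front bottle is square and amber, the left one is the wide jar and the right one the tall bottle. The dish is centred at about (372,206) in the top crop. The yellow square bottle at side-crop (70,150) is rejected. Now positions.

```bash
cat > h.py <<'E'
import numpy as np,pickle,cv2
D=pickle.load(open("d0.pkl","rb"))
def ray(K,E,uv,z):
    v=np.array([(uv[0]-K[0,2])/K[0,0],-(uv[1]-K[1,2])/K[1,1],-1.]);d=E[:3,:3]@v;o=E[:3,3]
    return (o+d*(z-o[2])/d[2])[:3]
def top(uv,z):return ray(D['top']['K'],D['top']['extrinsics'],uv,z)
def side(uv,z):return ray(D['side']['K'],D['side']['extrinsics'],uv,z)
E
python3 - <<'E'
from h import *
C=lambda u,v:(u/6+240,v/6+160)
S=lambda u,v:(u/4.8+245,v/4.8+145)
A=lambda u,v:(u/3.5+140,v/3.5+205)
B=lambda u,v:(u/3.5+290,v/3.5+220)
P=lambda n,p:print(n,np.round(p,4))
P('jar top',top(C(203,241),.12));P('jar side',side(S(250,306),.12))
P('tall',top(C(540,143),.149));P('tall s',side(S(342,99),.149))
P('sq',top(C(398,304),.134));P('sq s',side(S(376,224),.134))
P('dish',top(C(372,206),.024))
def fit(pts,hx,hy):
    # order BL BR FR FL; x back, y left
    m=np.array([[hx,hy],[hx,-hy],[-hx,-hy],[-hx,hy]]);p=np.array(pts)[:,:2];c=p.mean(0);q=p-c
    a=np.arctan2((m[:,0]*q[:,1]-m[:,1]*q[:,0]).sum(),(m*q).sum());R=np.array([[np.cos(a),-np.sin(a)],[np.sin(a),np.cos(a)]])
    print('c',c.round(4),'yaw',np.degrees(a).round(2),'res',(q-m@R.T).round(4).tolist());return c,R
c,R=fit([top(C(*k),.018) for k in[(100,155),(577,38),(678,405),(178,532)]],.078,.102)
for n,m in dict(front=(-.033,0),left=(.007,.059),right=(.007,-.059),dish=(.025,0)).items():P(n,c+R@np.array(m))
fit([top(A(*k),.016) for k in[(17,65),(320,22),(353,328),(38,375)]],.1,.1)
c,R=fit([top(B(*k),.039) for k in[(397,75),(678,22),(752,310),(465,370)]],.095,.095);P('ring',top(B(577,191),.039))
P('can',top((444,169),.062));P('eye',top((200,157),.05));P('yellow',top((312,120),.13));P('box',top((345,294),.032))
E
```

```text
jar top [0.579  0.0938 0.12  ]
jar side [0.5828 0.0925 0.12  ]
tall [ 0.6091 -0.0203  0.149 ]
tall s [ 0.6105 -0.019   0.149 ]
sq [0.5563 0.026  0.134 ]
sq s [0.5578 0.0271 0.134 ]
dish [0.6119 0.0403 0.024 ]
c [0.5842 0.035 ] yaw 15.21 res [[-0.0015, -0.0066], [-0.0036, 0.0043], [0.0019, 0.0048], [0.0033, -0.0024]]
front [0.5524 0.0264]
left [0.5755 0.0938]
right [ 0.6065 -0.0201]
dish [0.6083 0.0416]
c [0.4557 0.2846] yaw 9.48 res [[-0.0005, -0.0003], [-0.0009, 0.0006], [0.0002, 0.0005], [0.0011, -0.0007]]
c [ 0.4351 -0.3   ] yaw 11.72 res [[-0.0027, -0.0025], [-0.0036, 0.0006], [0.0032, 0.0038], [0.0031, -0.002]]
ring [ 0.4353 -0.3025  0.039 ]
can [ 0.6694 -0.2804  0.062 ]
eye [0.6887 0.2745 0.05  ]
yellow [0.7512 0.0191 0.13  ]
box [ 0.3889 -0.0606  0.032 ]
```

Call:
step_arm:
  commands:
    - {"yaw":-7,"grip":1}
    - {"yaw":-7}
    - {"yaw":-7}
    - {"yaw":-7}
    - {"yaw":-7}
    - {"yaw":-7}
    - {"yaw":-7}
    - {"yaw":-7}
  squeeze: 40

```text
schema error: expected keys grip, x, y, z, yaw
```

Call:
step_arm:
  commands:
    - {"yaw":-7}
    - {"yaw":-7}
    - {"yaw":-7}
    - {"yaw":-7}
    - {"yaw":-6}
    - {"x":1,"y":1.25}
    - {"x":1.9,"y":2.4}
    - {"x":1.9,"y":2.4}

```text
schema error: expected keys grip, x, y, z, yaw
```

Call:
step_arm:
  commands:
    - {"x":1.9,"y":2.4}
    - {"x":1.9,"y":2.4}
    - {"x":1.9,"y":2.4}
    - {"x":1.9,"y":2.4}
    - {"x":1.9,"y":2.4}
    - {"x":1.9,"y":2.4}
    - {"x":1.9,"y":2.4}
    - {"x":1.9,"y":2.4}

```text
schema error: expected keys grip, x, y, z, yaw
```

Call:
step_arm:
  commands:
    - {"x":1.9,"y":2.4}
    - {"x":1.9,"y":2.4}
    - {"x":1.9,"y":2.4}
    - {"x":1.9,"y":2.4}
    - {"x":1.9,"y":2.4}
    - {"x":1,"y":1.25}
    - {}
    - {}

```text
schema error: expected keys grip, x, y, z, yaw
```

All the keys are needed in every row.

Call:
step_arm:
  commands:
    - {"grip":1,"x":0,"y":0,"z":0,"yaw":-7}
    - {"grip":1,"x":0,"y":0,"z":0,"yaw":-7}
    - {"grip":1,"x":0,"y":0,"z":0,"yaw":-7}
    - {"grip":1,"x":0,"y":0,"z":0,"yaw":-7}
    - {"grip":1,"x":0,"y":0,"z":0,"yaw":-7}
    - {"grip":1,"x":0,"y":0,"z":0,"yaw":-7}
    - {"grip":1,"x":0,"y":0,"z":0,"yaw":-7}
    - {"grip":1,"x":0,"y":0,"z":0,"yaw":-7}
  squeeze: 40

```text
time: 0.82
tcp_pos: [0.175, -0.6257, 0.2559]
eef_rot: [-2.541, -1.846, -0.0]
contact_force: [0.4, 0.4, -0.8]
width: 0.997
finger_force: 0.0
```

Call:
step_arm:
  commands:
    - {"grip":1,"x":0,"y":0,"z":0,"yaw":-7}
    - {"grip":1,"x":0,"y":0,"z":0,"yaw":-7}
    - {"grip":1,"x":0,"y":0,"z":0,"yaw":-7}
    - {"grip":1,"x":0,"y":0,"z":0,"yaw":-7}
    - {"grip":1,"x":0,"y":0,"z":0,"yaw":-6}
    - {"grip":1,"x":1,"y":1.25,"z":0,"yaw":0}
    - {"grip":1,"x":1.9,"y":2.4,"z":0,"yaw":0}
    - {"grip":1,"x":1.9,"y":2.4,"z":0,"yaw":0}

```text
time: 1.48
tcp_pos: [0.2198, -0.5631, 0.2557]
eef_rot: [-1.902, -2.5, -0.0]
contact_force: [1.1, -0.4, -1.8]
width: 0.999
finger_force: 0.0
```

Call:
step_arm:
  commands:
    - {"grip":1,"x":1.9,"y":2.4,"z":0,"yaw":0}
    - {"grip":1,"x":1.9,"y":2.4,"z":0,"yaw":0}
    - {"grip":1,"x":1.9,"y":2.4,"z":0,"yaw":0}
    - {"grip":1,"x":1.9,"y":2.4,"z":0,"yaw":0}
    - {"grip":1,"x":1.9,"y":2.4,"z":0,"yaw":0}
    - {"grip":1,"x":1.9,"y":2.4,"z":0,"yaw":0}
    - {"grip":1,"x":1.9,"y":2.4,"z":0,"yaw":0}
    - {"grip":1,"x":1.9,"y":2.4,"z":0,"yaw":0}

```text
time: 2.15
tcp_pos: [0.3648, -0.364, 0.2562]
eef_rot: [-1.899, -2.502, 0.0]
contact_force: [0.5, -0.2, -0.2]
width: 1.0
finger_force: 0.0
```

Call:
step_arm:
  commands:
    - {"grip":1,"x":1.9,"y":2.4,"z":0,"yaw":0}
    - {"grip":1,"x":1.9,"y":2.4,"z":0,"yaw":0}
    - {"grip":1,"x":1.9,"y":2.4,"z":0,"yaw":0}
    - {"grip":1,"x":1.9,"y":2.4,"z":0,"yaw":0}
    - {"grip":1,"x":1.9,"y":2.4,"z":0,"yaw":0}
    - {"grip":1,"x":1,"y":1.25,"z":0,"yaw":0}
    - {"grip":1,"x":0,"y":0,"z":0,"yaw":0}
    - {"grip":1,"x":0,"y":0,"z":0,"yaw":0}

```text
time: 2.82
tcp_pos: [0.4638, -0.2278, 0.2561]
eef_rot: [-1.896, -2.505, 0.0]
contact_force: [-1.2, -0.3, 0.5]
width: 1.002
finger_force: 0.0
```

```bash
cat >> h.py <<'E'
def pl(*targets,start=None):
    """print tool-axis shifts in cm between successive world targets, at the present yaw"""
    from bench import manip
    from scipy.spatial.transform import Rotation as Ro
    s=manip.read_state();R=Ro.from_rotvec(s['eef_rot']).as_matrix();p=np.array(start if start is not None else s['tcp_pos'])
    print('tcp',p.round(4),'xang',round(float(np.degrees(np.arctan2(R[1,0],R[0,0]))),2))
    for t in targets:
        t=np.array(t);print(t.round(4),'cm',(100*R.T@(t-p)).round(2));p=t
E
echo ok
```

```text
ok
```

Call:
step_arm:
  commands:
    - {"grip":1,"x":1.15,"y":1.35,"z":0,"yaw":0}
    - {"grip":1,"x":2.3,"y":2.8,"z":0,"yaw":0}
    - {"grip":1,"x":2.3,"y":2.8,"z":0,"yaw":0}
    - {"grip":1,"x":2.3,"y":2.8,"z":0,"yaw":0}
    - {"grip":1,"x":2.3,"y":2.8,"z":0,"yaw":0}
    - {"grip":1,"x":2.3,"y":2.8,"z":0,"yaw":0}
    - {"grip":1,"x":2.3,"y":2.8,"z":0,"yaw":0}
    - {"grip":1,"x":1.15,"y":1.35,"z":0,"yaw":0}

```text
time: 3.48
tcp_pos: [0.6096, -0.018, 0.2562]
eef_rot: [-1.896, -2.504, -0.003]
contact_force: [-0.7, 0.6, -0.5]
width: 1.002
finger_force: 0.0
```

```bash
python3 - <<'E'
from h import *
from bench import manip
from scipy.spatial.transform import Rotation as Ro
s=manip.read_state();w=manip.snapshot("wrist");im=w["image"]
T=np.eye(4);T[:3,:3]=Ro.from_rotvec(s['eef_rot']).as_matrix();T[:3,3]=s['tcp_pos']
E=T@w["T_tool_cam"];pickle.dump((w["K"],E,im),open("w1.pkl","wb"))
def proj(p):
    v=np.linalg.inv(E)@np.append(p,1);v=v[:3];K=w["K"];return (K[0,2]-K[0,0]*v[0]/v[2],K[1,2]+K[1,1]*v[1]/v[2])
im=im.copy()
for p in[(.608,-.02,.149),(.580,.0935,.12),(.5565,.0262,.134),(.610,.041,.024)]:
    u=proj(p);print(np.round(u));cv2.drawMarker(im,tuple(int(round(k)) for k in u),(0,0,255),0,14,1)
cv2.imwrite("pics/w1.png",im);pl((.608,-.02,.149))
E
```

```text
[316. 212.]
[321.  38.]
[263. 126.]
[335. 119.]
tcp [ 0.6103 -0.0156  0.2563] xang 105.9
[ 0.608 -0.02   0.149] cm [-0.39 -0.37 10.72]
```

View pics/w1.png

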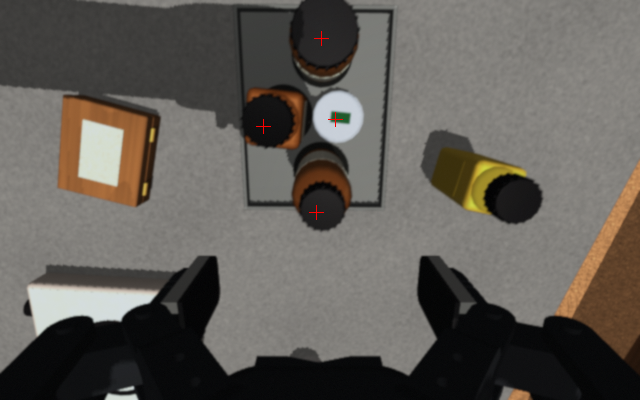

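The wrist view shows the tall cap at (322,205), square cap (269,121), jar cap (325,30) and dish (338,117), each about 6 px off the markers. The arm was still settling, so I'll repeat the picture at rest and read the offset.

```bash
cat >> h.py <<'E'
def wshot():
    from bench import manip
    from scipy.spatial.transform import Rotation as Ro
    s=manip.read_state();w=manip.snapshot("wrist")
    T=np.eye(4);T[:3,:3]=Ro.from_rotvec(s['eef_rot']).as_matrix();T[:3,3]=s['tcp_pos']
    return w["K"],T@w["T_tool_cam"],w["image"]
E
python3 - <<'E'
from h import *
K,E,im=wshot();K,E,im=wshot()
pickle.dump((K,E,im),open("w2.pkl","wb"))
o=pickle.load(open("w1.pkl","rb"))[2]
a=im[:240,235:400].astype(np.float32).mean(2);b=o[:240,235:400].astype(np.float32).mean(2)
sh=cv2.phaseCorrelate(b,a)[0];print('shift',sh)
for n,u,z in[('tall',(322,205),.149),('sq',(269,121),.134),('jar',(325,30),.12),('dish',(338,117),.024),('dish?',(338,117),.02)]:
    print(n,ray(K,E,(u[0]+sh[0],u[1]+sh[1]),z).round(4))
pl((.608,-.02,.149))
E
```

```text
shift (-0.08158990725797821, 0.9009671834964195)
tall [ 0.6102 -0.0147  0.149 ]
sq [0.5594 0.0296 0.134 ]
jar [0.5804 0.098  0.12  ]
dish [0.6121 0.0426 0.024 ]
dish? [0.6124 0.0425 0.02  ]
tcp [ 0.6082 -0.021   0.2558] xang 105.68
[ 0.608 -0.02   0.149] cm [ 0.1   0.02 10.68]
```

Call:
step_arm:
  commands:
    - {"grip":1,"x":0.2,"y":0.25,"z":1.2,"yaw":0}
    - {"grip":1,"x":0,"y":0,"z":2,"yaw":0}
    - {"grip":1,"x":0,"y":0,"z":2,"yaw":0}
    - {"grip":1,"x":0,"y":0,"z":2,"yaw":0}
    - {"grip":1,"x":0,"y":0,"z":2,"yaw":0}
    - {"grip":1,"x":0,"y":0,"z":1.5,"yaw":0}
    - {"grip":1,"x":0,"y":0,"z":0,"yaw":0}
    - {"grip":1,"x":0,"y":0,"z":0,"yaw":0}

```text
time: 4.3
tcp_pos: [0.6088, -0.0204, 0.1482]
eef_rot: [-1.901, -2.499, 0.004]
contact_force: [-0.4, 0.1, 0.2]
width: 0.999
finger_force: 0.0
```

Call:
step_arm:
  commands:
    - {"grip":0.6,"x":0,"y":0,"z":0,"yaw":0}
    - {"grip":0.45,"x":0,"y":0,"z":0,"yaw":0}
    - {"grip":0.3,"x":0,"y":0,"z":0,"yaw":0}
    - {"grip":0.2,"x":0,"y":0,"z":0,"yaw":0}
    - {"grip":0.1,"x":0,"y":0,"z":0,"yaw":0}
    - {"grip":0,"x":0,"y":0,"z":0,"yaw":0}
    - {"grip":0,"x":0,"y":0,"z":0,"yaw":0}
    - {"grip":0,"x":0,"y":0,"z":0,"yaw":0}
  squeeze: 40

```text
time: 4.97
tcp_pos: [0.6106, -0.0182, 0.1501]
eef_rot: [1.898, 2.502, 0.001]
contact_force: [0.4, -0.7, 6.5]
width: 0.36
finger_force: 39.7
```

```bash
python3 - <<'E'
from h import *
from bench import manip
s=manip.read_state();print(s['time'],s['width'],s['finger_force'],s['contact_force'])
pl((.608,-.018,.152),(.61,-.018,.31),(.4455,.3457,.31),(.4455,.3457,.149))
E
```

```text
4.9667 0.3603042457591174 39.714438915252686 [ 0.38788808 -0.65927732  6.51178625]
tcp [ 0.6106 -0.0182  0.1501] xang 105.63
[ 0.608 -0.018  0.152] cm [ 0.09 -0.25 -0.19]
[ 0.61  -0.018  0.31 ] cm [ -0.06   0.21 -15.8 ]
[0.4455 0.3457 0.31  ] cm [ 3.946e+01 -6.040e+00 -3.000e-02]
[0.4455 0.3457 0.149 ] cm [ 1.00e-02 -2.00e-02  1.61e+01]
```

Call:
step_arm:
  commands:
    - {"grip":0,"x":0,"y":0,"z":-1,"yaw":0}
    - {"grip":0,"x":0,"y":0,"z":-2.2,"yaw":0}
    - {"grip":0,"x":0,"y":0,"z":-2.5,"yaw":0}
    - {"grip":0,"x":0,"y":0,"z":-2.5,"yaw":0}
    - {"grip":0,"x":0,"y":0,"z":-2.5,"yaw":0}
    - {"grip":0,"x":0,"y":0,"z":-2.5,"yaw":0}
    - {"grip":0,"x":0,"y":0,"z":-2,"yaw":0}
    - {"grip":0,"x":0,"y":0,"z":-0.8,"yaw":0}

```text
time: 5.63
tcp_pos: [0.6108, -0.018, 0.3126]
eef_rot: [1.897, 2.501, 0.004]
contact_force: [0.2, 0.5, -1.7]
width: 0.358
finger_force: 40.2
```

Call:
step_arm:
  commands:
    - {"grip":0,"x":0.8,"y":-0.1,"z":0,"yaw":0}
    - {"grip":0,"x":1.6,"y":-0.2,"z":0,"yaw":0}
    - {"grip":0,"x":2.3,"y":-0.35,"z":0,"yaw":0}
    - {"grip":0,"x":2.5,"y":-0.4,"z":0,"yaw":0}
    - {"grip":0,"x":2.5,"y":-0.4,"z":0,"yaw":0}
    - {"grip":0,"x":2.5,"y":-0.4,"z":0,"yaw":0}
    - {"grip":0,"x":2.5,"y":-0.4,"z":0,"yaw":0}
    - {"grip":0,"x":2.5,"y":-0.4,"z":0,"yaw":0}

```text
time: 6.3
tcp_pos: [0.536, 0.1413, 0.3073]
eef_rot: [-1.897, -2.502, 0.004]
contact_force: [0.5, 0.4, -1.5]
width: 0.358
finger_force: 40.1
```

Call:
step_arm:
  commands:
    - {"grip":0,"x":2.5,"y":-0.4,"z":0,"yaw":0}
    - {"grip":0,"x":2.5,"y":-0.4,"z":0,"yaw":0}
    - {"grip":0,"x":2.5,"y":-0.4,"z":0,"yaw":0}
    - {"grip":0,"x":2.5,"y":-0.4,"z":0,"yaw":0}
    - {"grip":0,"x":2.5,"y":-0.4,"z":0,"yaw":0}
    - {"grip":0,"x":2.5,"y":-0.4,"z":0,"yaw":0}
    - {"grip":0,"x":2.5,"y":-0.4,"z":0,"yaw":0}
    - {"grip":0,"x":2.3,"y":-0.3,"z":0,"yaw":0}

```text
time: 6.97
tcp_pos: [0.4525, 0.3235, 0.3074]
eef_rot: [-1.896, -2.503, 0.005]
contact_force: [0.1, 0.2, -1.9]
width: 0.362
finger_force: 40.1
```

Call:
step_arm:
  commands:
    - {"grip":0,"x":1.5,"y":-0.2,"z":0,"yaw":0}
    - {"grip":0,"x":0.8,"y":0,"z":0,"yaw":0}
    - {"grip":0,"x":0,"y":0,"z":1,"yaw":0}
    - {"grip":0,"x":0,"y":0,"z":2,"yaw":0}
    - {"grip":0,"x":0,"y":0,"z":2.5,"yaw":0}
    - {"grip":0,"x":0,"y":0,"z":2.5,"yaw":0}
    - {"grip":0,"x":0,"y":0,"z":2,"yaw":0}
    - {"grip":0,"x":0,"y":0,"z":1,"yaw":0}

```text
time: 7.63
tcp_pos: [0.4459, 0.3409, 0.1951]
eef_rot: [-1.9, -2.501, 0.01]
contact_force: [-1.0, -0.5, -2.1]
width: 0.356
finger_force: 40.0
```

```bash
python3 - <<'E'
from h import *
from bench import manip
s=manip.read_state();print(s['time'],s['width'],s['finger_force'],s['contact_force'])
cv2.imwrite("pics/s1.png",manip.snapshot("side")["image"][100:400,150:550])
pl((.4455,.3457,.20),(.4455,.3457,.149))
E
```

```text
7.6333 0.3558962057876536 39.97720956802368 [-1.02790651 -0.47466579 -2.13394703]
tcp [0.4456 0.3409 0.1946] xang 105.55
[0.4455 0.3457 0.2   ] cm [ 0.46  0.12 -0.54]
[0.4455 0.3457 0.149 ] cm [0.02 0.03 5.1 ]
```

View pics/s1.png

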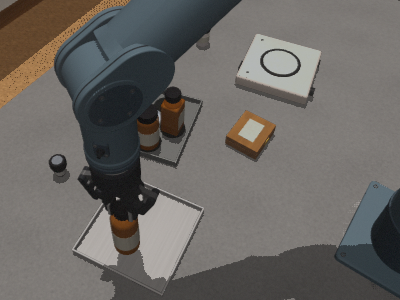

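The tall bottle hangs upright over the left side of the steel tray. Lowering it.

Call:
step_arm:
  commands:
    - {"grip":0,"x":0.4,"y":0.1,"z":1.2,"yaw":0}
    - {"grip":0,"x":0,"y":0,"z":1.2,"yaw":0}
    - {"grip":0,"x":0,"y":0,"z":0.9,"yaw":0}
    - {"grip":0,"x":0,"y":0,"z":0.6,"yaw":0}
    - {"grip":0,"x":0,"y":0,"z":0.4,"yaw":0}
    - {"grip":0,"x":0,"y":0,"z":0.2,"yaw":0}
    - {"grip":0,"x":0,"y":0,"z":0.1,"yaw":0}
    - {"grip":0,"x":0,"y":0,"z":0,"yaw":0}

```text
time: 8.35
tcp_pos: [0.4468, 0.3484, 0.1535]
eef_rot: [1.899, 2.503, 0.001]
contact_force: [0.0, -0.1, -1.8]
width: 0.363
finger_force: 40.1
```

Call:
step_arm:
  commands:
    - {"grip":0,"x":0,"y":0,"z":0.1,"yaw":0}
    - {"grip":0,"x":0,"y":0,"z":0.1,"yaw":0}
    - {"grip":0,"x":0,"y":0,"z":0.1,"yaw":0}
    - {"grip":0,"x":0,"y":0,"z":0,"yaw":0}
    - {"grip":0,"x":0,"y":0,"z":0,"yaw":0}
    - {"grip":0,"x":0,"y":0,"z":0,"yaw":0}
    - {"grip":0,"x":0,"y":0,"z":0,"yaw":0}
    - {"grip":0,"x":0,"y":0,"z":0,"yaw":0}

```text
time: 9.02
tcp_pos: [0.4467, 0.3483, 0.1503]
eef_rot: [1.899, 2.503, 0.0]
contact_force: [0.3, 0.3, -1.6]
width: 0.358
finger_force: 40.1
```

Call:
step_arm:
  commands:
    - {"grip":0,"x":0,"y":0,"z":0.1,"yaw":0}
    - {"grip":0,"x":0,"y":0,"z":0.1,"yaw":0}
    - {"grip":0,"x":0,"y":0,"z":0,"yaw":0}
    - {"grip":0,"x":0,"y":0,"z":0,"yaw":0}
    - {"grip":0,"x":0,"y":0,"z":0,"yaw":0}
    - {"grip":0,"x":0,"y":0,"z":0,"yaw":0}
    - {"grip":0,"x":0,"y":0,"z":0,"yaw":0}
    - {"grip":0,"x":0,"y":0,"z":0,"yaw":0}

```text
time: 9.68
tcp_pos: [0.447, 0.3487, 0.149]
eef_rot: [1.899, 2.503, 0.002]
contact_force: [-0.1, -1.4, 5.9]
width: 0.358
finger_force: 40.6
```

Call:
step_arm:
  commands:
    - {"grip":0.5,"x":0,"y":0,"z":0,"yaw":0}
    - {"grip":0.7,"x":0,"y":0,"z":0,"yaw":0}
    - {"grip":1,"x":0,"y":0,"z":0,"yaw":0}
    - {"grip":1,"x":0,"y":0,"z":0,"yaw":0}
    - {"grip":1,"x":0,"y":0,"z":-0.8,"yaw":0}
    - {"grip":1,"x":0,"y":0,"z":-2,"yaw":0}
    - {"grip":1,"x":0,"y":0,"z":-2.8,"yaw":0}
    - {"grip":1,"x":0,"y":0,"z":-2.4,"yaw":0}

```text
time: 10.35
tcp_pos: [0.4464, 0.3484, 0.2298]
eef_rot: [-1.898, -2.503, 0.0]
contact_force: [0.5, 0.3, -0.0]
width: 1.001
finger_force: 0.0
```

Call:
step_arm:
  commands:
    - {"grip":1,"x":-1,"y":0.2,"z":-1,"yaw":0}
    - {"grip":1,"x":-2.5,"y":0.5,"z":0,"yaw":0}
    - {"grip":1,"x":-3,"y":0.65,"z":0,"yaw":0}
    - {"grip":1,"x":-3,"y":0.65,"z":0,"yaw":0}
    - {"grip":1,"x":-3,"y":0.65,"z":0,"yaw":0}
    - {"grip":1,"x":-3,"y":0.65,"z":0,"yaw":0}
    - {"grip":1,"x":-3,"y":0.65,"z":0,"yaw":0}
    - {"grip":1,"x":-3,"y":0.65,"z":0,"yaw":0}

```text
time: 11.02
tcp_pos: [0.5495, 0.1522, 0.239]
eef_rot: [1.898, 2.503, 0.001]
contact_force: [0.1, -0.1, 0.0]
width: 0.997
finger_force: 0.0
```

Call:
step_arm:
  commands:
    - {"grip":1,"x":-3,"y":0.65,"z":0,"yaw":0}
    - {"grip":1,"x":-2,"y":0.4,"z":0,"yaw":0}
    - {"grip":1,"x":-1,"y":0.2,"z":0,"yaw":0}
    - {"grip":1,"x":0,"y":0,"z":0,"yaw":0}
    - {"grip":1,"x":0,"y":0,"z":0,"yaw":0}
    - {"grip":1,"x":0,"y":0,"z":0,"yaw":0}
    - {"grip":1,"x":0,"y":0,"z":0,"yaw":0}
    - {"grip":1,"x":0,"y":0,"z":0,"yaw":0}

```text
time: 11.68
tcp_pos: [0.5765, 0.1008, 0.2385]
eef_rot: [-1.895, -2.505, -0.001]
contact_force: [-0.2, 0.2, -0.5]
width: 0.998
finger_force: 0.0
```

```bash
python3 - <<'E'
from h import *
K,E,im=wshot();cv2.imwrite("pics/w3.png",im);pickle.dump((K,E,im),open("w3.pkl","wb"))
pl((.580,.0945,.12),(.58,.0945,.28),(.4557,.2846,.28),(.4557,.2846,.119))
E
```

```text
tcp [0.5766 0.1005 0.2384] xang 105.75
[0.58   0.0945 0.12  ] cm [-0.67  0.16 11.84]
[0.58   0.0945 0.28  ] cm [ 1.0e-02  0.0e+00 -1.6e+01]
[0.4557 0.2846 0.28  ] cm [ 2.167e+01 -6.800e+00  1.000e-02]
[0.4557 0.2846 0.119 ] cm [-1.00e-02 -0.00e+00  1.61e+01]
```

View pics/w3.png

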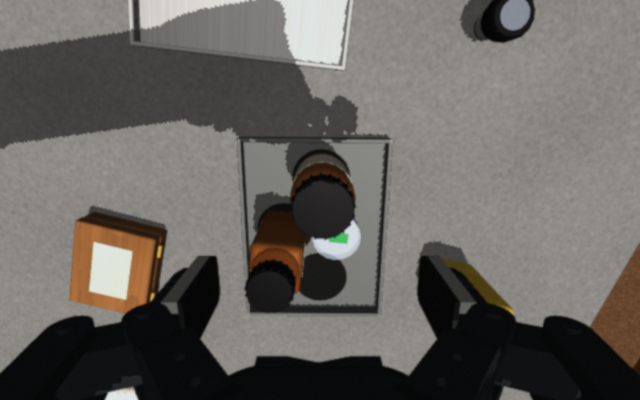

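Jar cap top is at (323,206), square cap at (270,285), and the tall bottle's mat is bare at (321,277).

```bash
python3 - <<'E'
from h import *
K,E,im=pickle.load(open("w3.pkl","rb"))
for n,u,z in[('jar',(323,206),.12),('sq',(270,285),.134),('tallmat',(321,277),.004),('tray BL',(389,137),.018),('BR',(378,311),.018)]:print(n,ray(K,E,u,z).round(4))
E
```

```text
jar [0.5795 0.1011 0.12  ]
sq [0.5572 0.0356 0.134 ]
tallmat [ 0.6126 -0.017   0.004 ]
tray BL [0.6329 0.1578 0.018 ]
BR [ 0.6858 -0.0338  0.018 ]
```

Call:
step_arm:
  commands:
    - {"grip":1,"x":-0.4,"y":0.2,"z":1.2,"yaw":0}
    - {"grip":1,"x":0,"y":0,"z":2.2,"yaw":0}
    - {"grip":1,"x":0,"y":0,"z":2.5,"yaw":0}
    - {"grip":1,"x":0,"y":0,"z":2.5,"yaw":0}
    - {"grip":1,"x":0,"y":0,"z":2,"yaw":0}
    - {"grip":1,"x":0,"y":0,"z":1.4,"yaw":0}
    - {"grip":1,"x":0,"y":0,"z":0,"yaw":0}
    - {"grip":1,"x":0,"y":0,"z":0,"yaw":0}

```text
time: 12.4
tcp_pos: [0.5798, 0.096, 0.1197]
eef_rot: [-1.898, -2.502, 0.001]
contact_force: [-1.3, 0.6, -0.4]
width: 1.001
finger_force: 0.0
```

Call:
step_arm:
  commands:
    - {"grip":0.75,"x":0,"y":0,"z":0,"yaw":0}
    - {"grip":0.6,"x":0,"y":0,"z":0,"yaw":0}
    - {"grip":0.5,"x":0,"y":0,"z":0,"yaw":0}
    - {"grip":0.4,"x":0,"y":0,"z":0,"yaw":0}
    - {"grip":0.2,"x":0,"y":0,"z":0,"yaw":0}
    - {"grip":0,"x":0,"y":0,"z":0,"yaw":0}
    - {"grip":0,"x":0,"y":0,"z":0,"yaw":0}
    - {"grip":0,"x":0,"y":0,"z":0,"yaw":0}

```text
time: 13.07
tcp_pos: [0.581, 0.096, 0.1216]
eef_rot: [1.898, 2.501, 0.002]
contact_force: [0.2, -0.9, 7.0]
width: 0.531
finger_force: 40.6
```

```bash
python3 - <<'E'
from h import *
K,E,im=wshot();cv2.imwrite("pics/w4.png",im)
from bench import manip
s=manip.read_state();print(s['width'],s['finger_force'],s['contact_force'])
p=s['tcp_pos'];pl((p[0],p[1],.28),(.4557,.2846,.28),(.4557,.2846,.119))
E
```

```text
0.5383186452851716 40.5978387594223 [-0.76828635 -0.22650148  6.924609  ]
tcp [0.581  0.0961 0.1216] xang 105.63
[0.581  0.0961 0.28  ] cm [-1.000e-02  3.000e-02 -1.584e+01]
[0.4557 0.2846 0.28  ] cm [ 2.153e+01 -6.990e+00 -2.000e-02]
[0.4557 0.2846 0.119 ] cm [ 1.00e-02 -3.00e-02  1.61e+01]
```

View pics/w4.png

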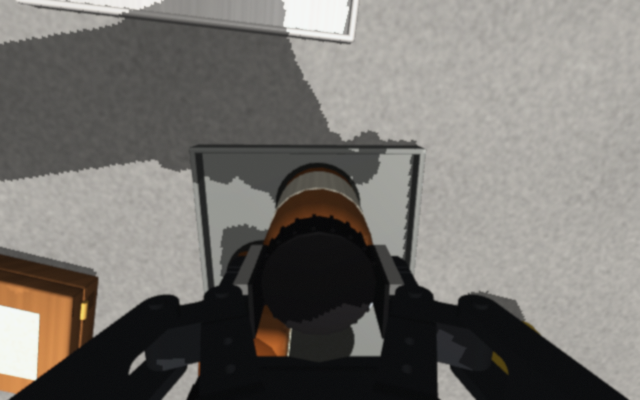

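The jar cap sits between the pads and the width fits (45.5 mm against 47). Lifting it over.

Call:
step_arm:
  commands:
    - {"grip":0,"x":0,"y":0,"z":-0.8,"yaw":0}
    - {"grip":0,"x":0,"y":0,"z":-1.6,"yaw":0}
    - {"grip":0,"x":0,"y":0,"z":-2,"yaw":0}
    - {"grip":0,"x":0,"y":0,"z":-2,"yaw":0}
    - {"grip":0,"x":0.8,"y":-0.3,"z":-1.2,"yaw":0}
    - {"grip":0,"x":1.6,"y":-0.5,"z":-0.4,"yaw":0}
    - {"grip":0,"x":2.2,"y":-0.7,"z":0,"yaw":0}
    - {"grip":0,"x":2.4,"y":-0.8,"z":0,"yaw":0}

```text
time: 13.78
tcp_pos: [0.5386, 0.1573, 0.2007]
eef_rot: [1.901, 2.501, 0.0]
contact_force: [0.4, -0.5, -2.8]
width: 0.538
finger_force: 41.8
```

Call:
step_arm:
  commands:
    - {"grip":0,"x":2.4,"y":-0.8,"z":0,"yaw":0}
    - {"grip":0,"x":2.4,"y":-0.8,"z":0,"yaw":0}
    - {"grip":0,"x":2.4,"y":-0.8,"z":0,"yaw":0}
    - {"grip":0,"x":2.4,"y":-0.8,"z":0,"yaw":0}
    - {"grip":0,"x":2.3,"y":-0.7,"z":0,"yaw":0}
    - {"grip":0,"x":1.7,"y":-0.5,"z":0,"yaw":0}
    - {"grip":0,"x":0.9,"y":-0.3,"z":0,"yaw":0}
    - {"grip":0,"x":0,"y":0,"z":0.5,"yaw":0}

```text
time: 14.45
tcp_pos: [0.4532, 0.2868, 0.1961]
eef_rot: [-1.893, -2.506, -0.003]
contact_force: [0.2, 0.1, -1.8]
width: 0.54
finger_force: 41.8
```

Call:
step_arm:
  commands:
    - {"grip":0,"x":0,"y":0,"z":1.5,"yaw":0}
    - {"grip":0,"x":0,"y":0,"z":2,"yaw":0}
    - {"grip":0,"x":0,"y":0,"z":2,"yaw":0}
    - {"grip":0,"x":0,"y":0,"z":1.2,"yaw":0}
    - {"grip":0,"x":0,"y":0,"z":0.5,"yaw":0}
    - {"grip":0,"x":0,"y":0,"z":0.2,"yaw":0}
    - {"grip":0,"x":0,"y":0,"z":0,"yaw":0}
    - {"grip":0,"x":0,"y":0,"z":0,"yaw":0}

```text
time: 15.12
tcp_pos: [0.4555, 0.2843, 0.122]
eef_rot: [1.899, 2.502, 0.002]
contact_force: [-0.5, 0.6, -1.6]
width: 0.531
finger_force: 41.7
```

```bash
python3 - <<'E'
from h import *
pl((.4557,.2846,.119))
E
```

```text
tcp [0.4555 0.2843 0.122 ] xang 105.61
[0.4557 0.2846 0.119 ] cm [0.02 0.03 0.3 ]
```

Call:
step_arm:
  commands:
    - {"grip":0,"x":0,"y":0,"z":0.1,"yaw":0}
    - {"grip":0,"x":0,"y":0,"z":0.1,"yaw":0}
    - {"grip":0,"x":0,"y":0,"z":0,"yaw":0}
    - {"grip":0,"x":0,"y":0,"z":0,"yaw":0}
    - {"grip":0,"x":0,"y":0,"z":0,"yaw":0}
    - {"grip":0,"x":0,"y":0,"z":0,"yaw":0}
    - {"grip":0,"x":0,"y":0,"z":0,"yaw":0}
    - {"grip":0,"x":0,"y":0,"z":0,"yaw":0}

```text
time: 15.78
tcp_pos: [0.4556, 0.2847, 0.1206]
eef_rot: [1.898, 2.502, 0.003]
contact_force: [-1.4, -0.7, 6.1]
width: 0.535
finger_force: 42.5
```

Call:
step_arm:
  commands:
    - {"grip":0.7,"x":0,"y":0,"z":0,"yaw":0}
    - {"grip":1,"x":0,"y":0,"z":0,"yaw":0}
    - {"grip":1,"x":0,"y":0,"z":0,"yaw":0}
    - {"grip":1,"x":0,"y":0,"z":-1,"yaw":0}
    - {"grip":1,"x":0,"y":0,"z":-2.5,"yaw":0}
    - {"grip":1,"x":0,"y":0,"z":-3,"yaw":0}
    - {"grip":1,"x":0,"y":0,"z":-3,"yaw":0}
    - {"grip":1,"x":-1,"y":0.1,"z":-2,"yaw":0}

```text
time: 16.45
tcp_pos: [0.458, 0.2774, 0.2378]
eef_rot: [-1.894, -2.506, -0.006]
contact_force: [0.8, 0.3, 0.4]
width: 0.999
finger_force: 0.0
```

Call:
step_arm:
  commands:
    - {"grip":1,"x":-2.3,"y":0.25,"z":0,"yaw":0}
    - {"grip":1,"x":-3,"y":0.35,"z":0,"yaw":0}
    - {"grip":1,"x":-3,"y":0.35,"z":0,"yaw":0}
    - {"grip":1,"x":-3,"y":0.35,"z":0,"yaw":0}
    - {"grip":1,"x":-3,"y":0.35,"z":0,"yaw":0}
    - {"grip":1,"x":-3,"y":0.35,"z":0,"yaw":0}
    - {"grip":1,"x":-3,"y":0.35,"z":0,"yaw":0}
    - {"grip":1,"x":-3,"y":0.3,"z":0,"yaw":0}

```text
time: 17.12
tcp_pos: [0.5472, 0.0561, 0.2351]
eef_rot: [1.898, 2.503, 0.001]
contact_force: [0.6, 0.5, -0.2]
width: 1.006
finger_force: 0.0
```

Call:
step_arm:
  commands:
    - {"grip":1,"x":-2,"y":0.2,"z":0,"yaw":0}
    - {"grip":1,"x":-1,"y":0.1,"z":0,"yaw":0}
    - {"grip":1,"x":0,"y":0,"z":0,"yaw":0}
    - {"grip":1,"x":0,"y":0,"z":0,"yaw":0}
    - {"grip":1,"x":0,"y":0,"z":0,"yaw":0}
    - {"grip":1,"x":0,"y":0,"z":0,"yaw":0}
    - {"grip":1,"x":0,"y":0,"z":0,"yaw":0}
    - {"grip":1,"x":0,"y":0,"z":0,"yaw":0}

```text
time: 17.78
tcp_pos: [0.5574, 0.0305, 0.2344]
eef_rot: [-1.896, -2.504, -0.0]
contact_force: [0.6, 0.2, -0.2]
width: 0.998
finger_force: 0.0
```

```bash
python3 - <<'E'
from h import *
pl((.558,.029,.136),(.558,.029,.216),(.466,.2235,.216),(.466,.2235,.136))
E
```

```text
tcp [0.5574 0.0305 0.2344] xang 105.73
[0.558 0.029 0.136] cm [-0.16  0.02  9.84]
[0.558 0.029 0.216] cm [ 0. -0. -8.]
[0.466  0.2235 0.216 ] cm [ 2.122e+01 -3.580e+00  1.000e-02]
[0.466  0.2235 0.136 ] cm [-0.  0.  8.]
```

Call:
step_arm:
  commands:
    - {"grip":1,"x":-0.2,"y":0,"z":1.2,"yaw":0}
    - {"grip":1,"x":0,"y":0,"z":2,"yaw":0}
    - {"grip":1,"x":0,"y":0,"z":2.5,"yaw":0}
    - {"grip":1,"x":0,"y":0,"z":2.2,"yaw":0}
    - {"grip":1,"x":0,"y":0,"z":1.4,"yaw":0}
    - {"grip":1,"x":0,"y":0,"z":0.5,"yaw":0}
    - {"grip":1,"x":0,"y":0,"z":0,"yaw":0}
    - {"grip":1,"x":0,"y":0,"z":0,"yaw":0}

```text
time: 18.45
tcp_pos: [0.5584, 0.0276, 0.1364]
eef_rot: [-1.898, -2.503, -0.0]
contact_force: [0.8, 0.1, 0.5]
width: 0.998
finger_force: 0.0
```

Call:
step_arm:
  commands:
    - {"grip":0.7,"x":0,"y":0,"z":0,"yaw":0}
    - {"grip":0.5,"x":0,"y":0,"z":0,"yaw":0}
    - {"grip":0.4,"x":0,"y":0,"z":0,"yaw":0}
    - {"grip":0.3,"x":0,"y":0,"z":0,"yaw":0}
    - {"grip":0.15,"x":0,"y":0,"z":0,"yaw":0}
    - {"grip":0,"x":0,"y":0,"z":0,"yaw":0}
    - {"grip":0,"x":0,"y":0,"z":0,"yaw":0}
    - {"grip":0,"x":0,"y":0,"z":0,"yaw":0}

```text
time: 19.12
tcp_pos: [0.5588, 0.0275, 0.137]
eef_rot: [1.898, 2.502, 0.001]
contact_force: [-0.8, -0.6, 6.1]
width: 0.407
finger_force: 39.9
```

```bash
python3 - <<'E'
from h import *
pl((.466,.2235,.136))
E
```

```text
tcp [0.5588 0.0275 0.137 ] xang 105.63
[0.466  0.2235 0.136 ] cm [21.38 -3.66  0.09]
```

Call:
step_arm:
  commands:
    - {"grip":0,"x":0,"y":0,"z":-0.8,"yaw":0}
    - {"grip":0,"x":0,"y":0,"z":-1.6,"yaw":0}
    - {"grip":0,"x":0,"y":0,"z":-2,"yaw":0}
    - {"grip":0,"x":0,"y":0,"z":-2,"yaw":0}
    - {"grip":0,"x":0.8,"y":-0.1,"z":-1.2,"yaw":0}
    - {"grip":0,"x":1.6,"y":-0.3,"z":-0.4,"yaw":0}
    - {"grip":0,"x":2.2,"y":-0.4,"z":0,"yaw":0}
    - {"grip":0,"x":2.4,"y":-0.4,"z":0,"yaw":0}

```text
time: 19.78
tcp_pos: [0.5272, 0.0919, 0.2166]
eef_rot: [1.901, 2.501, -0.0]
contact_force: [-0.0, 0.5, -1.8]
width: 0.407
finger_force: 40.4
```

Call:
step_arm:
  commands:
    - {"grip":0,"x":2.4,"y":-0.4,"z":0,"yaw":0}
    - {"grip":0,"x":2.4,"y":-0.4,"z":0,"yaw":0}
    - {"grip":0,"x":2.4,"y":-0.4,"z":0,"yaw":0}
    - {"grip":0,"x":2.4,"y":-0.4,"z":0,"yaw":0}
    - {"grip":0,"x":2.3,"y":-0.4,"z":0,"yaw":0}
    - {"grip":0,"x":1.6,"y":-0.3,"z":0,"yaw":0}
    - {"grip":0,"x":0.9,"y":-0.2,"z":0,"yaw":0}
    - {"grip":0,"x":0,"y":0,"z":0.5,"yaw":0}

```text
time: 20.45
tcp_pos: [0.4638, 0.2262, 0.212]
eef_rot: [-1.894, -2.506, -0.003]
contact_force: [-0.4, -0.3, -1.7]
width: 0.406
finger_force: 40.4
```

Call:
step_arm:
  commands:
    - {"grip":0,"x":0,"y":0,"z":1.5,"yaw":0}
    - {"grip":0,"x":0,"y":0,"z":2,"yaw":0}
    - {"grip":0,"x":0,"y":0,"z":2,"yaw":0}
    - {"grip":0,"x":0,"y":0,"z":1.2,"yaw":0}
    - {"grip":0,"x":0,"y":0,"z":0.5,"yaw":0}
    - {"grip":0,"x":0,"y":0,"z":0.2,"yaw":0}
    - {"grip":0,"x":0,"y":0,"z":0.1,"yaw":0}
    - {"grip":0,"x":0,"y":0,"z":0,"yaw":0}

```text
time: 21.12
tcp_pos: [0.4655, 0.2237, 0.1369]
eef_rot: [1.899, 2.502, 0.001]
contact_force: [-0.1, -0.1, -1.3]
width: 0.402
finger_force: 40.3
```

Call:
step_arm:
  commands:
    - {"grip":0,"x":0,"y":0,"z":0.1,"yaw":0}
    - {"grip":0,"x":0,"y":0,"z":0,"yaw":0}
    - {"grip":0,"x":0,"y":0,"z":0,"yaw":0}
    - {"grip":0,"x":0,"y":0,"z":0,"yaw":0}
    - {"grip":0,"x":0,"y":0,"z":0,"yaw":0}
    - {"grip":0,"x":0,"y":0,"z":0,"yaw":0}
    - {"grip":0,"x":0,"y":0,"z":0,"yaw":0}
    - {"grip":0,"x":0,"y":0,"z":0,"yaw":0}

```text
time: 21.78
tcp_pos: [0.4657, 0.224, 0.136]
eef_rot: [1.898, 2.502, 0.002]
contact_force: [0.7, -0.1, 6.1]
width: 0.401
finger_force: 41.1
```

Call:
step_arm:
  commands:
    - {"grip":0.6,"x":0,"y":0,"z":0,"yaw":0}
    - {"grip":1,"x":0,"y":0,"z":0,"yaw":0}
    - {"grip":1,"x":0,"y":0,"z":0,"yaw":0}
    - {"grip":1,"x":0,"y":0,"z":-1,"yaw":0}
    - {"grip":1,"x":0,"y":0,"z":-2.5,"yaw":0}
    - {"grip":1,"x":0,"y":0,"z":-3,"yaw":0}
    - {"grip":1,"x":0,"y":0,"z":-2.5,"yaw":0}
    - {"grip":1,"x":-1,"y":0.4,"z":-1,"yaw":0}

```text
time: 22.45
tcp_pos: [0.4714, 0.2179, 0.2394]
eef_rot: [1.894, 2.505, 0.008]
contact_force: [0.5, 1.0, 0.9]
width: 0.999
finger_force: 0.0
```

Call:
step_arm:
  commands:
    - {"grip":1,"x":-2.3,"y":1,"z":0,"yaw":0}
    - {"grip":1,"x":-2.6,"y":1.1,"z":0,"yaw":0}
    - {"grip":1,"x":-2.6,"y":1.1,"z":0,"yaw":0}
    - {"grip":1,"x":-2.6,"y":1.1,"z":0,"yaw":0}
    - {"grip":1,"x":-2.6,"y":1.1,"z":0,"yaw":0}
    - {"grip":1,"x":-2.6,"y":1.1,"z":0,"yaw":0}
    - {"grip":1,"x":-2.6,"y":1.1,"z":0,"yaw":0}
    - {"grip":1,"x":-2.4,"y":1,"z":0,"yaw":0}

```text
time: 23.12
tcp_pos: [0.6098, 0.041, 0.2359]
eef_rot: [1.899, 2.502, 0.0]
contact_force: [0.5, 0.2, -0.2]
width: 1.0
finger_force: 0.0
```

```bash
python3 - <<'E'
from h import *
from bench import manip
t=manip.snapshot("top")["image"];cv2.imwrite("pics/t2.png",cv2.resize(t[130:330,130:390],(780,600),interpolation=cv2.INTER_CUBIC))
print(manip.read_state()['q'].round(2));pl((.612,.041,.2))
E
```

```text
[ 0.28  0.57 -0.59  1.63  0.35  1.05 -0.15]
tcp [0.6128 0.035  0.2356] xang 105.22
[0.612 0.041 0.2  ] cm [0.61 0.07 3.56]
```

View pics/t2.png

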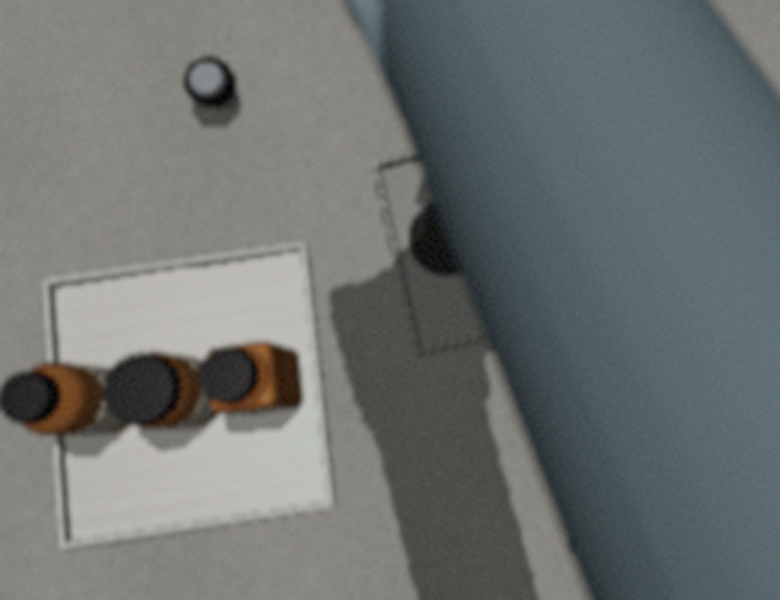

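All three bottles stand upright in the steel tray. Next I turn the wrist 90° for the dish, going to about z = 0.16 above it.

Call:
step_arm:
  commands:
    - {"grip":1,"x":0,"y":0,"z":0.8,"yaw":7}
    - {"grip":1,"x":0,"y":0,"z":0.8,"yaw":7}
    - {"grip":1,"x":0,"y":0,"z":0.8,"yaw":7}
    - {"grip":1,"x":0,"y":0,"z":0.8,"yaw":7}
    - {"grip":1,"x":0,"y":0,"z":0.8,"yaw":7}
    - {"grip":1,"x":0,"y":0,"z":0.8,"yaw":7}
    - {"grip":1,"x":0,"y":0,"z":0.8,"yaw":7}
    - {"grip":1,"x":0,"y":0,"z":0.8,"yaw":7}

```text
time: 23.83
tcp_pos: [0.6087, 0.0431, 0.1714]
eef_rot: [-2.855, -1.31, -0.0]
contact_force: [0.2, 0.1, -1.0]
width: 1.0
finger_force: 0.0
```

Call:
step_arm:
  commands:
    - {"grip":1,"x":0,"y":0,"z":0.8,"yaw":7}
    - {"grip":1,"x":0,"y":0,"z":0.5,"yaw":7}
    - {"grip":1,"x":0,"y":0,"z":0,"yaw":7}
    - {"grip":1,"x":0,"y":0,"z":0,"yaw":7}
    - {"grip":1,"x":0,"y":0,"z":0,"yaw":6}
    - {"grip":1,"x":0,"y":0,"z":0,"yaw":0}
    - {"grip":1,"x":0,"y":0,"z":0,"yaw":0}
    - {"grip":1,"x":0,"y":0,"z":0,"yaw":0}

```text
time: 24.5
tcp_pos: [0.609, 0.0429, 0.1586]
eef_rot: [-3.111, -0.432, -0.0]
contact_force: [-0.6, 0.8, -0.0]
width: 1.001
finger_force: 0.0
```

```bash
python3 - <<'E'
from h import *
from bench import manip
K,E,im=wshot();pickle.dump((K,E,im),open("w5.pkl","wb"));cv2.imwrite("pics/w5.png",im)
print(manip.read_state()['q'].round(2));pl((.612,.041,.036))
v=np.linalg.inv(E)@np.array([.612,.041,.024,1]);print(K[0,2]-K[0,0]*v[0]/v[2],K[1,2]+K[1,1]*v[1]/v[2])
E
```

```text
[-0.    0.59 -0.2   1.71  0.15  0.85 -1.56]
tcp [0.609  0.0428 0.1585] xang 15.78
[0.612 0.041 0.036] cm [ 0.24  0.26 12.25]
323.6976969261247 193.4901529219167
```

View pics/w5.png

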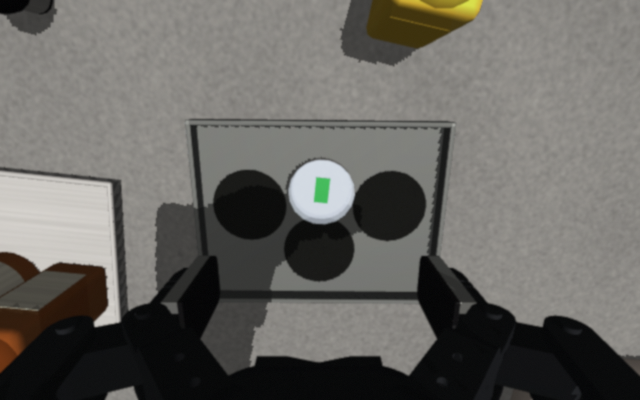

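The dish is at (321,190). The bare mats are at (250,204) for the jar, (390,206) for the tall bottle and (320,249) for the square bottle.

```bash
python3 - <<'E'
from h import *
K,E,im=pickle.load(open("w5.pkl","rb"))
for n,u,z in[('dish',(321,189),.024),('jar',(250,204),.004),('tall',(390,206),.004),('sq',(320,249),.004)]:print(n,ray(K,E,u,z).round(4))
pl(ray(K,E,(321,189),.036))
E
```

```text
dish [0.6149 0.044  0.024 ]
jar [0.5811 0.0966 0.004 ]
tall [ 0.6116 -0.0178  0.004 ]
sq [0.5574 0.0284 0.004 ]
tcp [0.609  0.0428 0.1585] xang 15.78
[0.6178 0.0449 0.036 ] cm [ 0.91  0.04 12.25]
```

Call:
step_arm:
  commands:
    - {"grip":1,"x":0.45,"y":0.05,"z":1.2,"yaw":0}
    - {"grip":1,"x":0,"y":0,"z":2.2,"yaw":0}
    - {"grip":1,"x":0,"y":0,"z":2.5,"yaw":0}
    - {"grip":1,"x":0,"y":0,"z":2.5,"yaw":0}
    - {"grip":1,"x":0,"y":0,"z":2,"yaw":0}
    - {"grip":1,"x":0,"y":0,"z":1.4,"yaw":0}
    - {"grip":1,"x":0,"y":0,"z":0.7,"yaw":0}
    - {"grip":1,"x":0,"y":0,"z":0,"yaw":0}
  squeeze: 25

```text
time: 25.22
tcp_pos: [0.6124, 0.0434, 0.0315]
eef_rot: [-3.112, -0.428, 0.004]
contact_force: [0.5, -0.0, -0.0]
width: 1.001
finger_force: 0.0
```

Call:
step_arm:
  commands:
    - {"grip":0.8,"x":0,"y":0,"z":0,"yaw":0}
    - {"grip":0.7,"x":0,"y":0,"z":0,"yaw":0}
    - {"grip":0.6,"x":0,"y":0,"z":0,"yaw":0}
    - {"grip":0.5,"x":0,"y":0,"z":0,"yaw":0}
    - {"grip":0.3,"x":0,"y":0,"z":0,"yaw":0}
    - {"grip":0.2,"x":0,"y":0,"z":0,"yaw":0}
    - {"grip":0.2,"x":0,"y":0,"z":0,"yaw":0}
    - {"grip":0.2,"x":0,"y":0,"z":0,"yaw":0}

```text
time: 25.88
tcp_pos: [0.6146, 0.0435, 0.0348]
eef_rot: [3.112, 0.427, 0.004]
contact_force: [-0.8, -0.2, 6.6]
width: 0.596
finger_force: 25.8
```

```bash
python3 - <<'E'
from h import *
from bench import manip
K,E,im=wshot();cv2.imwrite("pics/w6.png",im[100:400,120:520])
p=manip.read_state()['tcp_pos'];pl((p[0],p[1],.16),(.4352,-.3015,.16),(.4352,-.3015,.068))
E
```

```text
tcp [0.6145 0.0435 0.0348] xang 15.63
[0.6145 0.0435 0.16  ] cm [ 3.000e-02  1.000e-02 -1.252e+01]
[ 0.4352 -0.3015  0.16  ] cm [-26.56  28.39  -0.05]
[ 0.4352 -0.3015  0.068 ] cm [-0.02 -0.    9.2 ]
```

View pics/w6.png

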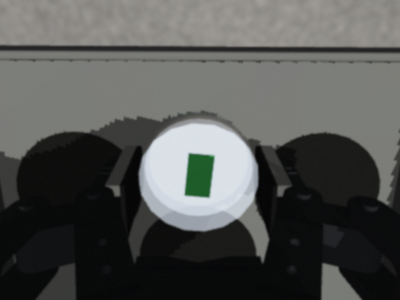

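The dish is held squarely; width 50.7 mm against 52 mm. Lifting it and carrying it to the window.

Call:
step_arm:
  commands:
    - {"grip":0.2,"x":0,"y":0,"z":-0.6,"yaw":0}
    - {"grip":0.2,"x":0,"y":0,"z":-1.4,"yaw":0}
    - {"grip":0.2,"x":0,"y":0,"z":-2,"yaw":0}
    - {"grip":0.2,"x":0,"y":0,"z":-2.2,"yaw":0}
    - {"grip":0.2,"x":0,"y":0,"z":-2.2,"yaw":0}
    - {"grip":0.2,"x":0,"y":0,"z":-2,"yaw":0}
    - {"grip":0.2,"x":-0.6,"y":0.6,"z":-1.4,"yaw":0}
    - {"grip":0.2,"x":-1.2,"y":1.3,"z":-0.7,"yaw":0}

```text
time: 26.6
tcp_pos: [0.6031, 0.023, 0.1621]
eef_rot: [-3.11, -0.432, -0.009]
contact_force: [0.2, -0.9, -0.3]
width: 0.596
finger_force: 26.2
```

Call:
step_arm:
  commands:
    - {"grip":0.2,"x":-1.8,"y":1.9,"z":0,"yaw":0}
    - {"grip":0.2,"x":-2,"y":2.1,"z":0,"yaw":0}
    - {"grip":0.2,"x":-2,"y":2.1,"z":0,"yaw":0}
    - {"grip":0.2,"x":-2,"y":2.1,"z":0,"yaw":0}
    - {"grip":0.2,"x":-2,"y":2.1,"z":0,"yaw":0}
    - {"grip":0.2,"x":-2,"y":2.1,"z":0,"yaw":0}
    - {"grip":0.2,"x":-2,"y":2.1,"z":0,"yaw":0}
    - {"grip":0.2,"x":-2,"y":2.1,"z":0,"yaw":0}

```text
time: 27.27
tcp_pos: [0.4932, -0.1834, 0.1596]
eef_rot: [3.112, 0.427, 0.002]
contact_force: [0.9, 0.1, -0.9]
width: 0.595
finger_force: 26.2
```

Call:
step_arm:
  commands:
    - {"grip":0.2,"x":-2,"y":2.1,"z":0,"yaw":0}
    - {"grip":0.2,"x":-1.7,"y":1.9,"z":0,"yaw":0}
    - {"grip":0.2,"x":-1.1,"y":1.2,"z":0,"yaw":0}
    - {"grip":0.2,"x":-0.5,"y":0.5,"z":0,"yaw":0}
    - {"grip":0.2,"x":0,"y":0,"z":0,"yaw":0}
    - {"grip":0.2,"x":0,"y":0,"z":0,"yaw":0}
    - {"grip":0.2,"x":0,"y":0,"z":0,"yaw":0}
    - {"grip":0.2,"x":0,"y":0,"z":0,"yaw":0}

```text
time: 27.93
tcp_pos: [0.4591, -0.2497, 0.1585]
eef_rot: [-3.111, -0.431, -0.001]
contact_force: [0.4, 0.2, -0.6]
width: 0.592
finger_force: 26.2
```

```bash
python3 - <<'E'
from h import *
K,E,im=wshot();pickle.dump((K,E,im),open("w7.pkl","wb"));cv2.imwrite("pics/w7.png",im)
pl((.4352,-.3015,.15),(.4352,-.3015,.07))
for u in [(431,162)]:print('side ring',side(u,.039).round(4))
E
```

```text
tcp [ 0.4589 -0.2499  0.1584] xang 15.77
[ 0.4352 -0.3015  0.15  ] cm [-3.68  4.32  0.83]
[ 0.4352 -0.3015  0.07  ] cm [-0.  0.  8.]
side ring [ 0.4341 -0.3017  0.039 ]
```

View pics/w7.png

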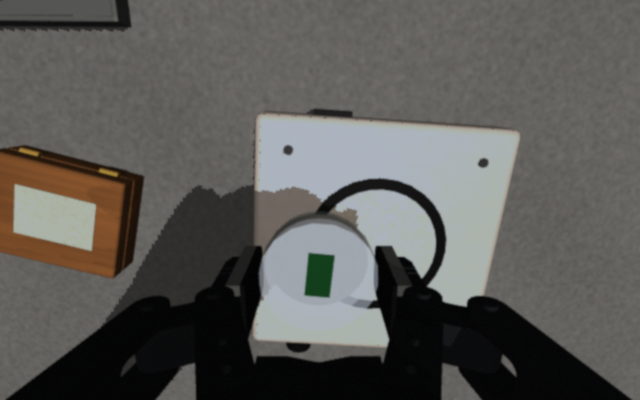

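The dish is held level, and top, side and corner fits agree on the window at (0.435, -0.302). Moving over it and down.

Call:
step_arm:
  commands:
    - {"grip":0.2,"x":-0.8,"y":0.9,"z":0,"yaw":0}
    - {"grip":0.2,"x":-1.4,"y":1.6,"z":0,"yaw":0}
    - {"grip":0.2,"x":-1,"y":1.2,"z":0,"yaw":0}
    - {"grip":0.2,"x":-0.5,"y":0.6,"z":0.5,"yaw":0}
    - {"grip":0.2,"x":0,"y":0,"z":1.3,"yaw":0}
    - {"grip":0.2,"x":0,"y":0,"z":1.8,"yaw":0}
    - {"grip":0.2,"x":0,"y":0,"z":1.8,"yaw":0}
    - {"grip":0.2,"x":0,"y":0,"z":1,"yaw":0}

```text
time: 28.65
tcp_pos: [0.4332, -0.3021, 0.0923]
eef_rot: [-3.111, -0.428, 0.003]
contact_force: [-0.5, 0.2, -0.3]
width: 0.596
finger_force: 26.2
```

Call:
step_arm:
  commands:
    - {"grip":0.2,"x":0,"y":0,"z":1,"yaw":0}
    - {"grip":0.2,"x":0,"y":0,"z":0.7,"yaw":0}
    - {"grip":0.2,"x":0,"y":0,"z":0.4,"yaw":0}
    - {"grip":0.2,"x":0,"y":0,"z":0,"yaw":0}
    - {"grip":0.2,"x":0,"y":0,"z":0,"yaw":0}
    - {"grip":0.2,"x":0,"y":0,"z":0,"yaw":0}
    - {"grip":0.2,"x":0,"y":0,"z":0,"yaw":0}
    - {"grip":0.2,"x":0,"y":0,"z":0,"yaw":0}

```text
time: 29.32
tcp_pos: [0.4344, -0.3029, 0.0738]
eef_rot: [3.112, 0.427, 0.001]
contact_force: [0.3, 1.0, -0.7]
width: 0.595
finger_force: 26.2
```

```bash
python3 - <<'E'
from h import *
from bench import manip
pl((.435,-.302,.0698))
t=manip.snapshot("side")["image"];cv2.imwrite("pics/s2.png",cv2.resize(t[90:240,350:500],(600,600),interpolation=cv2.INTER_CUBIC))
E
```

```text
tcp [ 0.4344 -0.3029  0.0738] xang 15.63
[ 0.435  -0.302   0.0698] cm [ 0.08 -0.08  0.4 ]
```

View pics/s2.png

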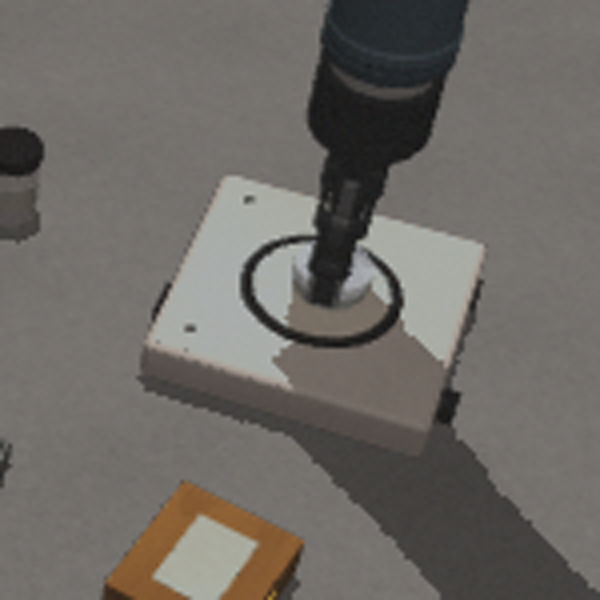

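The dish is level just above the ring's middle. That was the last of my 14 pictures, so from here I check by numbers. Lowering the rest and releasing.

Call:
step_arm:
  commands:
    - {"grip":0.2,"x":0.05,"y":-0.05,"z":0.1,"yaw":0}
    - {"grip":0.2,"x":0,"y":0,"z":0.1,"yaw":0}
    - {"grip":0.2,"x":0,"y":0,"z":0.1,"yaw":0}
    - {"grip":0.2,"x":0,"y":0,"z":0.05,"yaw":0}
    - {"grip":0.2,"x":0,"y":0,"z":0,"yaw":0}
    - {"grip":0.2,"x":0,"y":0,"z":0,"yaw":0}
    - {"grip":0.2,"x":0,"y":0,"z":0,"yaw":0}
    - {"grip":0.2,"x":0,"y":0,"z":0,"yaw":0}

```text
time: 30.03
tcp_pos: [0.4344, -0.302, 0.0698]
eef_rot: [-3.112, -0.427, 0.0]
contact_force: [-0.5, 0.3, 2.3]
width: 0.593
finger_force: 26.5
```

Call:
step_arm:
  commands:
    - {"grip":0.7,"x":0,"y":0,"z":0,"yaw":0}
    - {"grip":0.85,"x":0,"y":0,"z":0,"yaw":0}
    - {"grip":1,"x":0,"y":0,"z":0,"yaw":0}
    - {"grip":1,"x":0,"y":0,"z":0,"yaw":0}
    - {"grip":1,"x":0,"y":0,"z":-0.8,"yaw":0}
    - {"grip":1,"x":0,"y":0,"z":-2.2,"yaw":0}
    - {"grip":1,"x":0,"y":0,"z":-3,"yaw":0}
    - {"grip":1,"x":0,"y":0,"z":-3,"yaw":0}

```text
time: 30.7
tcp_pos: [0.4339, -0.3017, 0.1609]
eef_rot: [-3.111, -0.427, 0.002]
contact_force: [0.6, -0.5, -0.3]
width: 1.003
finger_force: 0.0
```

Call:
step_arm:
  commands:
    - {"grip":1,"x":0,"y":0,"z":-3,"yaw":-7}
    - {"grip":1,"x":0,"y":0,"z":-3,"yaw":-7}
    - {"grip":1,"x":0,"y":0,"z":-1.5,"yaw":-7}
    - {"grip":1,"x":0,"y":0,"z":0,"yaw":-7}
    - {"grip":1,"x":0,"y":0,"z":0,"yaw":-7}
    - {"grip":1,"x":0,"y":0,"z":0,"yaw":-7}
    - {"grip":1,"x":0,"y":0,"z":0,"yaw":-7}
    - {"grip":1,"x":0,"y":0,"z":0,"yaw":-7}

```text
time: 31.37
tcp_pos: [0.4343, -0.3021, 0.2354]
eef_rot: [2.542, 1.846, -0.0]
contact_force: [0.1, -0.4, -0.7]
width: 0.998
finger_force: 0.0
```

Call:
step_arm:
  commands:
    - {"grip":1,"x":0,"y":0,"z":0,"yaw":-7}
    - {"grip":1,"x":0,"y":0,"z":0,"yaw":-7}
    - {"grip":1,"x":0,"y":0,"z":0,"yaw":-7}
    - {"grip":1,"x":0,"y":0,"z":0,"yaw":-7}
    - {"grip":1,"x":0,"y":0,"z":0,"yaw":-6}
    - {"grip":1,"x":0,"y":0,"z":0,"yaw":0}
    - {"grip":1,"x":0,"y":0,"z":0,"yaw":0}
    - {"grip":1,"x":0,"y":0,"z":0,"yaw":0}

```text
time: 32.03
tcp_pos: [0.4344, -0.3022, 0.235]
eef_rot: [1.903, 2.5, -0.0]
contact_force: [0.4, 1.1, 0.3]
width: 1.003
finger_force: 0.0
```

```bash
python3 - <<'E'
from h import *
from bench import manip
for n,f in(("side",side),("top",top)):
    im=manip.snapshot(n)["image"].astype(int);g=(im[...,1]>im[...,2]+40)&(im[...,1]>im[...,0]+40)
    y,x=np.nonzero(g)
    if len(x):print(n,len(x),x.mean(),y.mean(),f((x.mean(),y.mean()),.053).round(4))
K,E,im=wshot();im=im.astype(int);g=(im[...,1]>im[...,2]+25)&(im[...,1]>im[...,0]+25);y,x=np.nonzero(g)
if len(x):print('wrist',len(x),x.mean(),y.mean(),ray(K,E,(x.mean(),y.mean()),.053).round(4))
pl((.435,-.302,.24),(.4657,.224,.25))
print(manip.read_state()['q'].round(2))
E
```

```text
side 19 432.10526315789474 156.31578947368422 [ 0.4371 -0.3085  0.053 ]
top 29 458.0344827586207 275.2758620689655 [ 0.4339 -0.3043  0.053 ]
wrist 259 318.55984555984554 184.8030888030888 [ 0.4342 -0.3022  0.053 ]
tcp [ 0.4345 -0.3021  0.2349] xang 105.55
[ 0.435 -0.302  0.24 ] cm [-0.01  0.05 -0.51]
[0.4657 0.224  0.25  ] cm [49.85 17.06 -1.01]
[ 0.93  0.41 -0.51  1.86  0.24  0.94  0.58]
```

The specimen in the dish reads about (0.434, -0.303) from top and wrist, within 2–3 mm of the window centre. Back to the steel tray for the square bottle.

Call:
step_arm:
  commands:
    - {"grip":1,"x":1.7,"y":0.6,"z":0,"yaw":0}
    - {"grip":1,"x":3.1,"y":1.06,"z":0,"yaw":0}
    - {"grip":1,"x":3.1,"y":1.06,"z":0,"yaw":0}
    - {"grip":1,"x":3.1,"y":1.06,"z":0,"yaw":0}
    - {"grip":1,"x":3.1,"y":1.06,"z":0,"yaw":0}
    - {"grip":1,"x":3.1,"y":1.06,"z":0,"yaw":0}
    - {"grip":1,"x":3.1,"y":1.06,"z":0,"yaw":0}
    - {"grip":1,"x":3.1,"y":1.06,"z":0,"yaw":0}

```text
time: 32.85
tcp_pos: [0.4485, -0.0536, 0.235]
eef_rot: [1.9, 2.501, -0.0]
contact_force: [0.5, -0.7, 0.4]
width: 0.998
finger_force: 0.0
```

Call:
step_arm:
  commands:
    - {"grip":1,"x":3.1,"y":1.06,"z":0,"yaw":0}
    - {"grip":1,"x":3.1,"y":1.06,"z":0,"yaw":0}
    - {"grip":1,"x":3.1,"y":1.06,"z":0,"yaw":0}
    - {"grip":1,"x":3.1,"y":1.06,"z":0,"yaw":0}
    - {"grip":1,"x":3.1,"y":1.06,"z":0,"yaw":0}
    - {"grip":1,"x":3.1,"y":1.06,"z":0,"yaw":0}
    - {"grip":1,"x":3.1,"y":1.06,"z":0,"yaw":0}
    - {"grip":1,"x":3.1,"y":1.06,"z":0,"yaw":0}

```text
time: 33.52
tcp_pos: [0.4633, 0.2081, 0.2348]
eef_rot: [1.9, 2.501, -0.0]
contact_force: [0.0, -0.2, 0.8]
width: 0.997
finger_force: 0.0
```

Call:
step_arm:
  commands:
    - {"grip":1,"x":1.7,"y":0.6,"z":0,"yaw":0}
    - {"grip":1,"x":0,"y":0,"z":0,"yaw":0}
    - {"grip":1,"x":0,"y":0,"z":0,"yaw":0}
    - {"grip":1,"x":0,"y":0,"z":0,"yaw":0}
    - {"grip":1,"x":0,"y":0,"z":0,"yaw":0}
    - {"grip":1,"x":0,"y":0,"z":0,"yaw":0}
    - {"grip":1,"x":0,"y":0,"z":0,"yaw":0}
    - {"grip":1,"x":0,"y":0,"z":0,"yaw":0}

```text
time: 34.18
tcp_pos: [0.4648, 0.2238, 0.2348]
eef_rot: [1.9, 2.502, -0.0]
contact_force: [-0.4, -0.0, 0.6]
width: 1.003
finger_force: 0.0
```

```bash
python3 - <<'E'
from h import *
pl((.4657,.224,.136))
E
```

```text
tcp [0.4648 0.2238 0.2348] xang 105.57
[0.4657 0.224  0.136 ] cm [-0.    0.09  9.88]
```

Call:
step_arm:
  commands:
    - {"grip":1,"x":0,"y":0.1,"z":1.2,"yaw":0}
    - {"grip":1,"x":0,"y":0,"z":2,"yaw":0}
    - {"grip":1,"x":0,"y":0,"z":2.5,"yaw":0}
    - {"grip":1,"x":0,"y":0,"z":2.2,"yaw":0}
    - {"grip":1,"x":0,"y":0,"z":1.4,"yaw":0}
    - {"grip":1,"x":0,"y":0,"z":0.6,"yaw":0}
    - {"grip":1,"x":0,"y":0,"z":0,"yaw":0}
    - {"grip":1,"x":0,"y":0,"z":0,"yaw":0}
  squeeze: 40

```text
time: 34.85
tcp_pos: [0.4657, 0.225, 0.1358]
eef_rot: [-1.898, -2.503, -0.0]
contact_force: [-0.0, 0.6, 0.6]
width: 1.001
finger_force: 0.0
```

Call:
step_arm:
  commands:
    - {"grip":0.7,"x":0,"y":0,"z":0,"yaw":0}
    - {"grip":0.5,"x":0,"y":0,"z":0,"yaw":0}
    - {"grip":0.4,"x":0,"y":0,"z":0,"yaw":0}
    - {"grip":0.3,"x":0,"y":0,"z":0,"yaw":0}
    - {"grip":0.15,"x":0,"y":0,"z":0,"yaw":0}
    - {"grip":0,"x":0,"y":0,"z":0,"yaw":0}
    - {"grip":0,"x":0,"y":0,"z":0,"yaw":0}
    - {"grip":0,"x":0,"y":0,"z":0,"yaw":0}

```text
time: 35.52
tcp_pos: [0.466, 0.2249, 0.1365]
eef_rot: [1.898, 2.502, 0.001]
contact_force: [-1.5, -0.9, 5.8]
width: 0.406
finger_force: 39.5
```

Call:
step_arm:
  commands:
    - {"grip":0,"x":0,"y":0,"z":-0.8,"yaw":0}
    - {"grip":0,"x":0,"y":0,"z":-1.6,"yaw":0}
    - {"grip":0,"x":0,"y":0,"z":-2,"yaw":0}
    - {"grip":0,"x":0,"y":0,"z":-2,"yaw":0}
    - {"grip":0,"x":-0.8,"y":0.1,"z":-1.2,"yaw":0}
    - {"grip":0,"x":-1.6,"y":0.3,"z":-0.4,"yaw":0}
    - {"grip":0,"x":-2.2,"y":0.4,"z":0,"yaw":0}
    - {"grip":0,"x":-2.4,"y":0.4,"z":0,"yaw":0}

```text
time: 36.18
tcp_pos: [0.4961, 0.1607, 0.2167]
eef_rot: [1.896, 2.505, 0.002]
contact_force: [0.4, -0.2, -1.2]
width: 0.406
finger_force: 40.4
```

Call:
step_arm:
  commands:
    - {"grip":0,"x":-2.4,"y":0.4,"z":0,"yaw":0}
    - {"grip":0,"x":-2.4,"y":0.4,"z":0,"yaw":0}
    - {"grip":0,"x":-2.4,"y":0.4,"z":0,"yaw":0}
    - {"grip":0,"x":-2.4,"y":0.4,"z":0,"yaw":0}
    - {"grip":0,"x":-2.3,"y":0.4,"z":0,"yaw":0}
    - {"grip":0,"x":-1.6,"y":0.3,"z":0,"yaw":0}
    - {"grip":0,"x":-0.9,"y":0.2,"z":0,"yaw":0}
    - {"grip":0,"x":0,"y":0,"z":0,"yaw":0}

```text
time: 36.85
tcp_pos: [0.5595, 0.0263, 0.2157]
eef_rot: [1.903, 2.499, -0.001]
contact_force: [-0.5, -0.8, -2.0]
width: 0.406
finger_force: 40.4
```

Call:
step_arm:
  commands:
    - {"grip":0,"x":0,"y":0,"z":0.5,"yaw":0}
    - {"grip":0,"x":0,"y":0,"z":1,"yaw":0}
    - {"grip":0,"x":0,"y":0,"z":1.5,"yaw":0}
    - {"grip":0,"x":0,"y":0,"z":1.5,"yaw":0}
    - {"grip":0,"x":0,"y":0,"z":0.5,"yaw":0}
    - {"grip":0,"x":0,"y":0,"z":0,"yaw":0}
    - {"grip":0,"x":0,"y":0,"z":0,"yaw":0}
    - {"grip":0,"x":0,"y":0,"z":0,"yaw":0}

```text
time: 37.52
tcp_pos: [0.5593, 0.0294, 0.1664]
eef_rot: [1.897, 2.503, 0.001]
contact_force: [-0.2, 0.5, -1.9]
width: 0.404
finger_force: 40.3
```

```bash
python3 - <<'E'
from h import *
pl((.5588,.0275,.137))
E
```

```text
tcp [0.5593 0.0294 0.1664] xang 105.68
[0.5588 0.0275 0.137 ] cm [-0.17 -0.1   2.94]
```

Call:
step_arm:
  commands:
    - {"grip":0,"x":-0.1,"y":-0.1,"z":0.6,"yaw":0}
    - {"grip":0,"x":0,"y":0,"z":0.9,"yaw":0}
    - {"grip":0,"x":0,"y":0,"z":0.7,"yaw":0}
    - {"grip":0,"x":0,"y":0,"z":0.4,"yaw":0}
    - {"grip":0,"x":0,"y":0,"z":0.2,"yaw":0}
    - {"grip":0,"x":0,"y":0,"z":0.1,"yaw":0}
    - {"grip":0,"x":0,"y":0,"z":0,"yaw":0}
    - {"grip":0,"x":0,"y":0,"z":0,"yaw":0}

```text
time: 38.18
tcp_pos: [0.558, 0.0273, 0.1376]
eef_rot: [1.899, 2.503, -0.002]
contact_force: [-4.9, -0.7, 11.1]
width: 0.403
finger_force: 41.7
```

Call:
step_arm:
  commands:
    - {"grip":0.6,"x":0,"y":0,"z":0,"yaw":0}
    - {"grip":1,"x":0,"y":0,"z":0,"yaw":0}
    - {"grip":1,"x":0,"y":0,"z":0,"yaw":0}
    - {"grip":1,"x":0,"y":0,"z":-0.8,"yaw":0}
    - {"grip":1,"x":0,"y":0,"z":-2.2,"yaw":0}
    - {"grip":1,"x":0,"y":0,"z":-3,"yaw":0}
    - {"grip":1,"x":0,"y":0,"z":-2.5,"yaw":0}
    - {"grip":1,"x":1,"y":-0.1,"z":-1.2,"yaw":0}

```text
time: 38.85
tcp_pos: [0.5566, 0.0355, 0.2372]
eef_rot: [1.9, 2.497, 0.004]
contact_force: [0.9, -0.5, 0.4]
width: 0.998
finger_force: 0.0
```

Call:
step_arm:
  commands:
    - {"grip":1,"x":2.5,"y":-0.25,"z":0,"yaw":0}
    - {"grip":1,"x":3,"y":-0.3,"z":0,"yaw":0}
    - {"grip":1,"x":3,"y":-0.3,"z":0,"yaw":0}
    - {"grip":1,"x":3,"y":-0.35,"z":0,"yaw":0}
    - {"grip":1,"x":3,"y":-0.35,"z":0,"yaw":0}
    - {"grip":1,"x":3,"y":-0.35,"z":0,"yaw":0}
    - {"grip":1,"x":3,"y":-0.3,"z":0,"yaw":0}
    - {"grip":1,"x":3,"y":-0.3,"z":0,"yaw":0}

```text
time: 39.52
tcp_pos: [0.4657, 0.2581, 0.2337]
eef_rot: [-1.898, -2.503, 0.0]
contact_force: [0.2, 0.0, 0.2]
width: 0.999
finger_force: 0.0
```

Call:
step_arm:
  commands:
    - {"grip":1,"x":2,"y":-0.2,"z":0,"yaw":0}
    - {"grip":1,"x":1,"y":-0.1,"z":0,"yaw":0}
    - {"grip":1,"x":0,"y":0,"z":0,"yaw":0}
    - {"grip":1,"x":0,"y":0,"z":0,"yaw":0}
    - {"grip":1,"x":0,"y":0,"z":0,"yaw":0}
    - {"grip":1,"x":0,"y":0,"z":0,"yaw":0}
    - {"grip":1,"x":0,"y":0,"z":0,"yaw":0}
    - {"grip":1,"x":0,"y":0,"z":0,"yaw":0}

```text
time: 40.18
tcp_pos: [0.4567, 0.2834, 0.2337]
eef_rot: [1.901, 2.501, -0.001]
contact_force: [-0.6, -1.0, -1.2]
width: 0.999
finger_force: 0.0
```

```bash
python3 - <<'E'
from h import *
pl((.4556,.2847,.1203),(.4556,.2847,.2),(.581,.096,.2))
E
```

```text
tcp [0.4567 0.2834 0.2337] xang 105.53
[0.4556 0.2847 0.1203] cm [ 0.16 -0.07 11.34]
[0.4556 0.2847 0.2   ] cm [-0.   -0.   -7.97]
[0.581 0.096 0.2  ] cm [-2.154e+01  7.030e+00  1.000e-02]
```

Call:
step_arm:
  commands:
    - {"grip":1,"x":0.15,"y":-0.1,"z":1.2,"yaw":0}
    - {"grip":1,"x":0,"y":0,"z":2.2,"yaw":0}
    - {"grip":1,"x":0,"y":0,"z":2.5,"yaw":0}
    - {"grip":1,"x":0,"y":0,"z":2.5,"yaw":0}
    - {"grip":1,"x":0,"y":0,"z":2,"yaw":0}
    - {"grip":1,"x":0,"y":0,"z":0.9,"yaw":0}
    - {"grip":1,"x":0,"y":0,"z":0,"yaw":0}
    - {"grip":1,"x":0,"y":0,"z":0,"yaw":0}

```text
time: 40.85
tcp_pos: [0.4547, 0.2858, 0.1208]
eef_rot: [-1.898, -2.503, 0.0]
contact_force: [0.4, 0.8, 0.5]
width: 0.997
finger_force: 0.0
```

Call:
step_arm:
  commands:
    - {"grip":0.75,"x":0,"y":0,"z":0,"yaw":0}
    - {"grip":0.6,"x":0,"y":0,"z":0,"yaw":0}
    - {"grip":0.5,"x":0,"y":0,"z":0,"yaw":0}
    - {"grip":0.4,"x":0,"y":0,"z":0,"yaw":0}
    - {"grip":0.2,"x":0,"y":0,"z":0,"yaw":0}
    - {"grip":0,"x":0,"y":0,"z":0,"yaw":0}
    - {"grip":0,"x":0,"y":0,"z":0,"yaw":0}
    - {"grip":0,"x":0,"y":0,"z":0,"yaw":0}

```text
time: 41.52
tcp_pos: [0.4556, 0.2861, 0.122]
eef_rot: [1.898, 2.502, 0.003]
contact_force: [-1.6, -0.8, 6.5]
width: 0.532
finger_force: 40.4
```

Call:
step_arm:
  commands:
    - {"grip":0,"x":0,"y":0,"z":-0.8,"yaw":0}
    - {"grip":0,"x":0,"y":0,"z":-1.6,"yaw":0}
    - {"grip":0,"x":0,"y":0,"z":-2,"yaw":0}
    - {"grip":0,"x":0,"y":0,"z":-2,"yaw":0}
    - {"grip":0,"x":-0.8,"y":0.3,"z":-1.2,"yaw":0}
    - {"grip":0,"x":-1.6,"y":0.5,"z":-0.4,"yaw":0}
    - {"grip":0,"x":-2.2,"y":0.7,"z":0,"yaw":0}
    - {"grip":0,"x":-2.4,"y":0.8,"z":0,"yaw":0}

```text
time: 42.18
tcp_pos: [0.4958, 0.2245, 0.2019]
eef_rot: [1.896, 2.505, 0.002]
contact_force: [-0.6, 0.4, -2.2]
width: 0.534
finger_force: 41.7
```

Call:
step_arm:
  commands:
    - {"grip":0,"x":-2.4,"y":0.8,"z":0,"yaw":0}
    - {"grip":0,"x":-2.4,"y":0.8,"z":0,"yaw":0}
    - {"grip":0,"x":-2.4,"y":0.8,"z":0,"yaw":0}
    - {"grip":0,"x":-2.4,"y":0.8,"z":0,"yaw":0}
    - {"grip":0,"x":-2.3,"y":0.7,"z":0,"yaw":0}
    - {"grip":0,"x":-1.7,"y":0.5,"z":0,"yaw":0}
    - {"grip":0,"x":-0.9,"y":0.3,"z":0,"yaw":0}
    - {"grip":0,"x":0,"y":0,"z":0,"yaw":0}

```text
time: 42.85
tcp_pos: [0.5811, 0.0948, 0.2008]
eef_rot: [1.903, 2.499, -0.001]
contact_force: [0.1, -0.7, -1.0]
width: 0.531
finger_force: 41.8
```

Call:
step_arm:
  commands:
    - {"grip":0,"x":0,"y":0,"z":0.5,"yaw":0}
    - {"grip":0,"x":0,"y":0,"z":1,"yaw":0}
    - {"grip":0,"x":0,"y":0,"z":1.5,"yaw":0}
    - {"grip":0,"x":0,"y":0,"z":1.5,"yaw":0}
    - {"grip":0,"x":0,"y":0,"z":0.5,"yaw":0}
    - {"grip":0,"x":0,"y":0,"z":0,"yaw":0}
    - {"grip":0,"x":0,"y":0,"z":0,"yaw":0}
    - {"grip":0,"x":0,"y":0,"z":0,"yaw":0}

```text
time: 43.52
tcp_pos: [0.5804, 0.0982, 0.1515]
eef_rot: [1.897, 2.503, 0.002]
contact_force: [-0.6, -0.1, -1.9]
width: 0.535
finger_force: 41.7
```

```bash
python3 - <<'E'
from h import *
pl((.581,.096,.1216))
E
```

```text
tcp [0.5804 0.0982 0.1515] xang 105.68
[0.581  0.096  0.1216] cm [-0.23 -0.01  2.99]
```

Call:
step_arm:
  commands:
    - {"grip":0,"x":-0.1,"y":0,"z":0.6,"yaw":0}
    - {"grip":0,"x":0,"y":0,"z":0.9,"yaw":0}
    - {"grip":0,"x":0,"y":0,"z":0.6,"yaw":0}
    - {"grip":0,"x":0,"y":0,"z":0.4,"yaw":0}
    - {"grip":0,"x":0,"y":0,"z":0.2,"yaw":0}
    - {"grip":0,"x":0,"y":0,"z":0.1,"yaw":0}
    - {"grip":0,"x":0,"y":0,"z":0,"yaw":0}
    - {"grip":0,"x":0,"y":0,"z":0,"yaw":0}

```text
time: 44.18
tcp_pos: [0.5801, 0.0963, 0.123]
eef_rot: [-1.899, -2.503, 0.002]
contact_force: [-2.9, -0.9, 4.9]
width: 0.532
finger_force: 42.2
```

Call:
step_arm:
  commands:
    - {"grip":0.7,"x":0,"y":0,"z":0,"yaw":0}
    - {"grip":1,"x":0,"y":0,"z":0,"yaw":0}
    - {"grip":1,"x":0,"y":0,"z":0,"yaw":0}
    - {"grip":1,"x":0,"y":0,"z":-0.8,"yaw":0}
    - {"grip":1,"x":0,"y":0,"z":-2.2,"yaw":0}
    - {"grip":1,"x":0,"y":0,"z":-3,"yaw":0}
    - {"grip":1,"x":0,"y":0,"z":-3,"yaw":0}
    - {"grip":1,"x":1,"y":-0.2,"z":-2,"yaw":0}

```text
time: 44.85
tcp_pos: [0.5777, 0.1041, 0.236]
eef_rot: [1.9, 2.498, 0.003]
contact_force: [-0.1, -0.6, 0.6]
width: 1.001
finger_force: 0.0
```

Call:
step_arm:
  commands:
    - {"grip":1,"x":2.4,"y":-0.5,"z":0,"yaw":0}
    - {"grip":1,"x":3,"y":-0.65,"z":0,"yaw":0}
    - {"grip":1,"x":3,"y":-0.65,"z":0,"yaw":0}
    - {"grip":1,"x":3,"y":-0.65,"z":0,"yaw":0}
    - {"grip":1,"x":3,"y":-0.65,"z":0,"yaw":0}
    - {"grip":1,"x":3,"y":-0.65,"z":0,"yaw":0}
    - {"grip":1,"x":3,"y":-0.65,"z":0,"yaw":0}
    - {"grip":1,"x":3,"y":-0.65,"z":0,"yaw":0}

```text
time: 45.52
tcp_pos: [0.4635, 0.3187, 0.2336]
eef_rot: [1.898, 2.503, 0.002]
contact_force: [-0.4, 0.9, -0.7]
width: 1.002
finger_force: 0.0
```

Call:
step_arm:
  commands:
    - {"grip":1,"x":2.4,"y":-0.55,"z":0,"yaw":0}
    - {"grip":1,"x":1,"y":-0.3,"z":0,"yaw":0}
    - {"grip":1,"x":0,"y":0,"z":0,"yaw":0}
    - {"grip":1,"x":0,"y":0,"z":0,"yaw":0}
    - {"grip":1,"x":0,"y":0,"z":0,"yaw":0}
    - {"grip":1,"x":0,"y":0,"z":0,"yaw":0}
    - {"grip":1,"x":0,"y":0,"z":0,"yaw":0}
    - {"grip":1,"x":0,"y":0,"z":0,"yaw":0}

```text
time: 46.18
tcp_pos: [0.4475, 0.3468, 0.2327]
eef_rot: [1.901, 2.501, -0.0]
contact_force: [-0.4, 0.6, -0.3]
width: 0.998
finger_force: 0.0
```

```bash
python3 - <<'E'
from h import *
pl((.4467,.3486,.149),(.4467,.3486,.31),(.6107,-.0182,.31))
E
```

```text
tcp [0.4475 0.3468 0.2327] xang 105.53
[0.4467 0.3486 0.149 ] cm [ 0.2  -0.03  8.37]
[0.4467 0.3486 0.31  ] cm [-1.00e-02 -0.00e+00 -1.61e+01]
[ 0.6107 -0.0182  0.31  ] cm [-3.973e+01  5.980e+00  2.000e-02]
```

Call:
step_arm:
  commands:
    - {"grip":1,"x":0.2,"y":0,"z":1.2,"yaw":0}
    - {"grip":1,"x":0,"y":0,"z":2,"yaw":0}
    - {"grip":1,"x":0,"y":0,"z":2,"yaw":0}
    - {"grip":1,"x":0,"y":0,"z":1.8,"yaw":0}
    - {"grip":1,"x":0,"y":0,"z":1.1,"yaw":0}
    - {"grip":1,"x":0,"y":0,"z":0.25,"yaw":0}
    - {"grip":1,"x":0,"y":0,"z":0,"yaw":0}
    - {"grip":1,"x":0,"y":0,"z":0,"yaw":0}

```text
time: 46.85
tcp_pos: [0.4465, 0.3501, 0.1498]
eef_rot: [-1.899, -2.503, -0.001]
contact_force: [-0.3, 0.2, -0.5]
width: 1.006
finger_force: 0.0
```

Call:
step_arm:
  commands:
    - {"grip":0.6,"x":0,"y":0,"z":0,"yaw":0}
    - {"grip":0.45,"x":0,"y":0,"z":0,"yaw":0}
    - {"grip":0.3,"x":0,"y":0,"z":0,"yaw":0}
    - {"grip":0.2,"x":0,"y":0,"z":0,"yaw":0}
    - {"grip":0.1,"x":0,"y":0,"z":0,"yaw":0}
    - {"grip":0,"x":0,"y":0,"z":0,"yaw":0}
    - {"grip":0,"x":0,"y":0,"z":0,"yaw":0}
    - {"grip":0,"x":0,"y":0,"z":0,"yaw":0}

```text
time: 47.52
tcp_pos: [0.4466, 0.35, 0.1498]
eef_rot: [1.899, 2.503, 0.002]
contact_force: [0.0, 1.0, 5.1]
width: 0.361
finger_force: 39.7
```

Call:
step_arm:
  commands:
    - {"grip":0,"x":0,"y":0,"z":-1,"yaw":0}
    - {"grip":0,"x":0,"y":0,"z":-2.2,"yaw":0}
    - {"grip":0,"x":0,"y":0,"z":-2.5,"yaw":0}
    - {"grip":0,"x":0,"y":0,"z":-2.5,"yaw":0}
    - {"grip":0,"x":0,"y":0,"z":-2.5,"yaw":0}
    - {"grip":0,"x":0,"y":0,"z":-2.5,"yaw":0}
    - {"grip":0,"x":0,"y":0,"z":-2,"yaw":0}
    - {"grip":0,"x":0,"y":0,"z":-0.8,"yaw":0}

```text
time: 48.18
tcp_pos: [0.4465, 0.3505, 0.3122]
eef_rot: [1.898, 2.503, 0.005]
contact_force: [0.7, 0.5, -2.2]
width: 0.359
finger_force: 40.2
```

Call:
step_arm:
  commands:
    - {"grip":0,"x":-0.8,"y":0.1,"z":0,"yaw":0}
    - {"grip":0,"x":-1.6,"y":0.2,"z":0,"yaw":0}
    - {"grip":0,"x":-2.3,"y":0.35,"z":0,"yaw":0}
    - {"grip":0,"x":-2.5,"y":0.4,"z":0,"yaw":0}
    - {"grip":0,"x":-2.5,"y":0.4,"z":0,"yaw":0}
    - {"grip":0,"x":-2.5,"y":0.4,"z":0,"yaw":0}
    - {"grip":0,"x":-2.5,"y":0.4,"z":0,"yaw":0}
    - {"grip":0,"x":-2.5,"y":0.4,"z":0,"yaw":0}

```text
time: 48.85
tcp_pos: [0.5177, 0.1886, 0.3073]
eef_rot: [-1.898, -2.501, 0.005]
contact_force: [-0.8, 0.4, -1.8]
width: 0.358
finger_force: 40.2
```

Call:
step_arm:
  commands:
    - {"grip":0,"x":-2.5,"y":0.4,"z":0,"yaw":0}
    - {"grip":0,"x":-2.5,"y":0.4,"z":0,"yaw":0}
    - {"grip":0,"x":-2.5,"y":0.4,"z":0,"yaw":0}
    - {"grip":0,"x":-2.5,"y":0.4,"z":0,"yaw":0}
    - {"grip":0,"x":-2.5,"y":0.4,"z":0,"yaw":0}
    - {"grip":0,"x":-2.5,"y":0.4,"z":0,"yaw":0}
    - {"grip":0,"x":-2.5,"y":0.4,"z":0,"yaw":0}
    - {"grip":0,"x":-2.3,"y":0.3,"z":0,"yaw":0}

```text
time: 49.52
tcp_pos: [0.6007, 0.0061, 0.307]
eef_rot: [-1.899, -2.5, 0.004]
contact_force: [-0.2, 0.3, -0.8]
width: 0.358
finger_force: 40.2
```

Call:
step_arm:
  commands:
    - {"grip":0,"x":-1.8,"y":0.2,"z":0,"yaw":0}
    - {"grip":0,"x":-0.9,"y":0.1,"z":0,"yaw":0}
    - {"grip":0,"x":0,"y":0,"z":0,"yaw":0}
    - {"grip":0,"x":0,"y":0,"z":0,"yaw":0}
    - {"grip":0,"x":0,"y":0,"z":0,"yaw":0}
    - {"grip":0,"x":0,"y":0,"z":0,"yaw":0}
    - {"grip":0,"x":0,"y":0,"z":0,"yaw":0}
    - {"grip":0,"x":0,"y":0,"z":0,"yaw":0}

```text
time: 50.18
tcp_pos: [0.6113, -0.0154, 0.3094]
eef_rot: [1.897, 2.504, 0.0]
contact_force: [0.0, 0.1, -2.1]
width: 0.359
finger_force: 40.1
```

```bash
python3 - <<'E'
from h import *
pl((.6107,-.0182,.15))
E
```

```text
tcp [ 0.6113 -0.0154  0.3094] xang 105.71
[ 0.6107 -0.0182  0.15  ] cm [-0.26 -0.14 15.94]
```

Call:
step_arm:
  commands:
    - {"grip":0,"x":-0.15,"y":-0.1,"z":0.8,"yaw":0}
    - {"grip":0,"x":0,"y":0,"z":2,"yaw":0}
    - {"grip":0,"x":0,"y":0,"z":2.5,"yaw":0}
    - {"grip":0,"x":0,"y":0,"z":2.5,"yaw":0}
    - {"grip":0,"x":0,"y":0,"z":2.5,"yaw":0}
    - {"grip":0,"x":0,"y":0,"z":2,"yaw":0}
    - {"grip":0,"x":0,"y":0,"z":1.2,"yaw":0}
    - {"grip":0,"x":0,"y":0,"z":0.8,"yaw":0}

```text
time: 50.85
tcp_pos: [0.61, -0.0181, 0.1644]
eef_rot: [-1.897, -2.502, 0.002]
contact_force: [0.3, -0.1, -1.5]
width: 0.359
finger_force: 40.0
```

Call:
step_arm:
  commands:
    - {"grip":0,"x":0,"y":0,"z":0.6,"yaw":0}
    - {"grip":0,"x":0,"y":0,"z":0.4,"yaw":0}
    - {"grip":0,"x":0,"y":0,"z":0.2,"yaw":0}
    - {"grip":0,"x":0,"y":0,"z":0.1,"yaw":0}
    - {"grip":0,"x":0,"y":0,"z":0,"yaw":0}
    - {"grip":0,"x":0,"y":0,"z":0,"yaw":0}
    - {"grip":0,"x":0,"y":0,"z":0,"yaw":0}
    - {"grip":0,"x":0,"y":0,"z":0,"yaw":0}

```text
time: 51.52
tcp_pos: [0.6112, -0.0181, 0.1537]
eef_rot: [1.898, 2.502, 0.0]
contact_force: [0.8, -0.3, -1.4]
width: 0.358
finger_force: 40.0
```

Call:
step_arm:
  commands:
    - {"grip":0,"x":0.1,"y":0,"z":0.1,"yaw":0}
    - {"grip":0,"x":0,"y":0,"z":0.1,"yaw":0}
    - {"grip":0,"x":0,"y":0,"z":0.1,"yaw":0}
    - {"grip":0,"x":0,"y":0,"z":0.05,"yaw":0}
    - {"grip":0,"x":0,"y":0,"z":0,"yaw":0}
    - {"grip":0,"x":0,"y":0,"z":0,"yaw":0}
    - {"grip":0,"x":0,"y":0,"z":0,"yaw":0}
    - {"grip":0,"x":0,"y":0,"z":0,"yaw":0}

```text
time: 52.18
tcp_pos: [0.6112, -0.0168, 0.1508]
eef_rot: [1.898, 2.502, 0.001]
contact_force: [-1.6, -0.6, 6.2]
width: 0.357
finger_force: 40.7
```

Call:
step_arm:
  commands:
    - {"grip":0.5,"x":0,"y":0,"z":0,"yaw":0}
    - {"grip":0.8,"x":0,"y":0,"z":0,"yaw":0}
    - {"grip":1,"x":0,"y":0,"z":0,"yaw":0}
    - {"grip":1,"x":0,"y":0,"z":-0.8,"yaw":0}
    - {"grip":1,"x":0,"y":0,"z":-2.2,"yaw":0}
    - {"grip":1,"x":0,"y":0,"z":-3,"yaw":0}
    - {"grip":1,"x":0,"y":0,"z":-3,"yaw":0}
    - {"grip":1,"x":0,"y":0,"z":-2,"yaw":0}

```text
time: 52.85
tcp_pos: [0.6116, -0.0167, 0.2632]
eef_rot: [1.897, 2.501, 0.003]
contact_force: [0.6, 0.1, 0.0]
width: 0.998
finger_force: 0.0
```

Call:
step_arm:
  commands:
    - {"grip":1,"x":-1.5,"y":-1.5,"z":0,"yaw":0}
    - {"grip":1,"x":-2.5,"y":-2.5,"z":0,"yaw":0}
    - {"grip":1,"x":-2.5,"y":-2.5,"z":0,"yaw":0}
    - {"grip":1,"x":-2.5,"y":-2.5,"z":0,"yaw":0}
    - {"grip":1,"x":-2.5,"y":-1,"z":0,"yaw":0}
    - {"grip":1,"x":-2.5,"y":-1,"z":0,"yaw":0}
    - {"grip":1,"x":-2.5,"y":-1,"z":0,"yaw":0}
    - {"grip":1,"x":-2.5,"y":-1,"z":0,"yaw":0}

```text
time: 53.52
tcp_pos: [0.5364, -0.2364, 0.2605]
eef_rot: [1.898, 2.502, 0.0]
contact_force: [-0.1, 0.1, 0.1]
width: 0.997
finger_force: 0.0
```

Call:
step_arm:
  commands:
    - {"grip":1,"x":-2.5,"y":-1,"z":0,"yaw":0}
    - {"grip":1,"x":-2.5,"y":-1,"z":0,"yaw":0}
    - {"grip":1,"x":-2.5,"y":-1,"z":0,"yaw":0}
    - {"grip":1,"x":-2.5,"y":-1,"z":0,"yaw":0}
    - {"grip":1,"x":-2,"y":-1,"z":0,"yaw":0}
    - {"grip":1,"x":-1,"y":-0.5,"z":0,"yaw":0}
    - {"grip":1,"x":0,"y":0,"z":0,"yaw":0}
    - {"grip":1,"x":0,"y":0,"z":0,"yaw":0}

```text
time: 54.18
tcp_pos: [0.5189, -0.3742, 0.2599]
eef_rot: [-1.899, -2.503, -0.001]
contact_force: [1.0, 0.4, 0.3]
width: 0.999
finger_force: 0.0
```

```bash
python3 - <<'E'
from h import *
from bench import manip
s=manip.read_state();print(s['time'],s['tcp_pos'],s['contact_force'])
# compare to start pictures: shift of each bottle's cap patch, in px (1 px ~ 2 mm)
for n,caps in(("top",dict(jar=(274,200),tall=(330,184),sq=(306.5,211))),("side",dict(jar=(297,209),tall=(316,167),sq=(323,193),can=(353,130),eye=(208,264),box=(401,233)))):
    a=D[n]["image"];b=manip.snapshot(n)["image"]
    for k,(x,y) in caps.items():
        x,y=int(x),int(y);r=9;t=a[y-r:y+r+1,x-r:x+r+1];m=cv2.matchTemplate(b[y-r-12:y+r+13,x-r-12:x+r+13],t,cv2.TM_CCOEFF_NORMED)
        _,v,_,l=cv2.minMaxLoc(m);print(n,k,round(v,3),l[0]-12,l[1]-12)
    g=b.astype(int);g=(g[...,1]>g[...,2]+40)&(g[...,1]>g[...,0]+40);y,x=np.nonzero(g);print('green',n,len(x),x.mean() if len(x) else 0,y.mean() if len(x) else 0)
E
```

```text
54.1833 [ 0.5189316 -0.3742146  0.2598972] [1.01384529 0.37399583 0.31874817]
top jar 0.903 0 0
top tall 0.965 0 -1
top sq 0.938 0 0
green top 3 458.0 274.0
side jar 0.985 0 0
side tall 0.975 0 0
side sq 0.949 1 0
side can 0.998 0 0
side eye 0.998 0 0
side box 0.999 0 0
green side 0 0 0
```

Every bottle cap and bystander matches its start position within 1 px (about 2 mm), and the dish was confirmed on the window. Handing in.

```bash
python3 -c "
from bench import manip
print(manip.sign_off())"
```

```text
the job is handed in; nothing more can be done
None
```

The job is handed in, with no verdict returned: by my last measurements the dish is about 2–3 mm from the window's centre, and the bottles and bystanders match the start pictures within 1 px (about 2 mm).

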